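Load the cell racks, shut the retaining arm and bolt it

TASK

Draw the bolt of the loading deck's yellow retaining arm fully back and swing the arm out as far as it goes. With the arm out, lay the blue slide box that was left in the deck flat on the green notebook, and set every blue cell rack from the left of the deck into a bay of its own, flat on the runners and up to the switch end so that it presses that bay's hinged lever down. Then swing the arm fully shut across the bays and push the bolt fully into its keeper; do not knock over the amber bottle at the back.

Things in the scene. Friction and masses are not known exactly. Their poses are not given: they have to be found in the camera images.
- deck: loading deck, fixed: aluminium plate 8 mm thick, x -118..118, y -79..97 mm about its origin (on the worktop). Three bays run along its y at x -80, 0, 80 mm: two white runners (tops 14 mm above the worktop), grey side guides 52 mm apart inside and 6 mm higher than the runners, a black switch housing (44 mm wide, top at 40 mm) closing the +y end, stop face y = +65 mm; the -y end is open
- bay_1 (a point): bay 1 (nearest the robot): point at runner height (14 mm above the worktop) where the origin of a rack stands when it is home, its +y end 4 mm short of the stop face; axes as the deck (y along the bay, to the switch)
- bay_2 (a point): bay 2 (middle): point at runner height (14 mm above the worktop) where the origin of a rack stands when it is home, its +y end 4 mm short of the stop face; axes as the deck (y along the bay, to the switch)
- bay_3 (a point): bay 3 (farthest from the robot): point at runner height (14 mm above the worktop) where the origin of a rack stands when it is home, its +y end 4 mm short of the stop face; axes as the deck (y along the bay, to the switch)
- lever_1 (a joint): hinged switch lever of bay 1: steel leaf with a small red roller, hinged at the foot of the switch housing, reaching 22 mm from the stop face into the bay between the runners; 0 = up (roller about 8 mm above the runners), 0.42 rad = flat. Light spring (0.3 N at the roller): the weight of a rack lying flat on it holds it at 0.35 to 0.42; springs up when freed
- lever_2 (a joint): hinged switch lever of bay 2: steel leaf with a small red roller, hinged at the foot of the switch housing, reaching 22 mm from the stop face into the bay between the runners; 0 = up (roller about 8 mm above the runners), 0.42 rad = flat. Light spring (0.3 N at the roller): the weight of a rack lying flat on it holds it at 0.35 to 0.42; springs up when freed
- lever_3 (a joint): hinged switch lever of bay 3: steel leaf with a small red roller, hinged at the foot of the switch housing, reaching 22 mm from the stop face into the bay between the runners; 0 = up (roller about 8 mm above the runners), 0.42 rad = flat. Light spring (0.3 N at the roller): the weight of a rack lying flat on it holds it at 0.35 to 0.42; springs up when freed
- gate (a joint): yellow retaining arm, hinge about the vertical at the deck's front right corner; 0 = shut (lies along the deck's +x, across the -y ends of the bays, against its stop), 1.4 rad = swung fully out to the deck's -y, against its other stop; it starts shut and stays where it is left (a friction hinge, about 1 N at the handle)
- gate_hinge (a point): hinge axis of the retaining arm (at deck x = -105, y = -66 mm, 28 mm above the worktop). The arm is a bar 10 mm wide, 16 mm high (20 to 36 mm above the worktop), reaching 180 mm from the hinge (187 mm with the drawn bolt, 215 mm with it thrown)
- gate_handle (a point): point on the axis of the upright red handle on the retaining arm, 75 mm from the hinge, 68 mm above the worktop; a post 12 mm in diameter with a ball of 16 mm on top (ball centre 72, top 80 mm above the worktop)
- bolt (a joint): barrel bolt on the free end of the retaining arm, sliding along the arm; 0 = drawn fully back towards the hinge, 0.028 m = fully thrown, the tip in the steel keeper on the deck's back right corner; starts thrown and stays where it is left (friction about 1.5 N)
- bolt_knob (a point): centre of the bolt's upright knob, black, 15 mm in diameter, 12 mm high, on a 10 mm steel stem; centre 70 mm, top 76 mm above the worktop; 147 mm from the hinge when drawn, 175 mm when thrown
- rack_1: blue cell rack, 44 (x) x 110 (y) x 30 mm high, 0.2 kg, open grid on top; origin at the centre of its underside, long side along its y; grasp across the 44 mm. The same either way round. Starts on the worktop to the left of the deck; absent in some starts
- rack_2: blue cell rack, 44 (x) x 110 (y) x 30 mm high, 0.2 kg, open grid on top; origin at the centre of its underside, long side along its y; grasp across the 44 mm. The same either way round. Starts on the worktop to the left of the deck; absent in some starts
- rack_3: blue cell rack, 44 (x) x 110 (y) x 30 mm high, 0.2 kg, open grid on top; origin at the centre of its underside, long side along its y; grasp across the 44 mm. The same either way round. Starts on the worktop to the left of the deck; absent in some starts
- slide_box: blue box of cover slips, 28 (x) x 78 (y) x 22 mm high, 0.08 kg, origin at the centre of its underside; starts lying in the middle bay on the runners
- notebook: green notebook, 104 (x) x 148 (y) x 14 mm thick, lying flat on the worktop at the right of the deck, 0.4 kg; origin at the centre of its underside
- bottle_amber: amber bottle 47 mm in diameter, 98 mm high, standing behind the deck; leave it standing

How it is judged:
On the way, in this order (a step that is already met when the one before it is completed fails the run):
1. the bolt is drawn fully back (value of joint bolt below 0.005 m and value of joint gate below 0.3 rad), for 0.2 s.
2. the retaining arm is swung fully out against its stop (value of joint gate above 1.33 rad), for 0.2 s.
3. the slide box lies on the notebook and every rack is in a bay of its own with that bay's lever pressed down, the arm still out (x of slide_box in the frame of notebook between -0.05 and 0.05 m and y of slide_box in the frame of notebook between -0.072 and 0.072 m and z of slide_box in the frame of notebook between 0.008 and 0.02 m and angle between slide_box's own z axis and vertical below 0.12 rad and ((x of rack_1 in the frame of bay_1 between -0.009 and 0.009 m and y of rack_1 in the frame of bay_1 between -0.018 and 0.008 m and z of rack_1 in the frame of bay_1 below 0.004 m and angle between rack_1's own z axis and vertical below 0.08 rad and value of joint lever_1 above 0.3 rad) or (x of rack_1 in the frame of bay_2 between -0.009 and 0.009 m and y of rack_1 in the frame of bay_2 between -0.018 and 0.008 m and z of rack_1 in the frame of bay_2 below 0.004 m and angle between rack_1's own z axis and vertical below 0.08 rad and value of joint lever_2 above 0.3 rad) or (x of rack_1 in the frame of bay_3 between -0.009 and 0.009 m and y of rack_1 in the frame of bay_3 between -0.018 and 0.008 m and z of rack_1 in the frame of bay_3 below 0.004 m and angle between rack_1's own z axis and vertical below 0.08 rad and value of joint lever_3 above 0.3 rad)) and ((x of rack_2 in the frame of bay_1 between -0.009 and 0.009 m and y of rack_2 in the frame of bay_1 between -0.018 and 0.008 m and z of rack_2 in the frame of bay_1 below 0.004 m and angle between rack_2's own z axis and vertical below 0.08 rad and value of joint lever_1 above 0.3 rad) or (x of rack_2 in the frame of bay_2 between -0.009 and 0.009 m and y of rack_2 in the frame of bay_2 between -0.018 and 0.008 m and z of rack_2 in the frame of bay_2 below 0.004 m and angle between rack_2's own z axis and vertical below 0.08 rad and value of joint lever_2 above 0.3 rad) or (x of rack_2 in the frame of bay_3 between -0.009 and 0.009 m and y of rack_2 in the frame of bay_3 between -0.018 and 0.008 m and z of rack_2 in the frame of bay_3 below 0.004 m and angle between rack_2's own z axis and vertical below 0.08 rad and value of joint lever_3 above 0.3 rad)) and ((x of rack_3 in the frame of bay_1 between -0.009 and 0.009 m and y of rack_3 in the frame of bay_1 between -0.018 and 0.008 m and z of rack_3 in the frame of bay_1 below 0.004 m and angle between rack_3's own z axis and vertical below 0.08 rad and value of joint lever_1 above 0.3 rad) or (x of rack_3 in the frame of bay_2 between -0.009 and 0.009 m and y of rack_3 in the frame of bay_2 between -0.018 and 0.008 m and z of rack_3 in the frame of bay_2 below 0.004 m and angle between rack_3's own z axis and vertical below 0.08 rad and value of joint lever_2 above 0.3 rad) or (x of rack_3 in the frame of bay_3 between -0.009 and 0.009 m and y of rack_3 in the frame of bay_3 between -0.018 and 0.008 m and z of rack_3 in the frame of bay_3 below 0.004 m and angle between rack_3's own z axis and vertical below 0.08 rad and value of joint lever_3 above 0.3 rad)) and value of joint gate above 1.1 rad), for 0.2 s.
4. the retaining arm is swung fully shut, the bolt still drawn (value of joint gate below 0.05 rad and value of joint bolt below 0.015 m), for 0.2 s.
5. the bolt is fully in the keeper (value of joint bolt above 0.024 m and value of joint gate below 0.05 rad), for 0.2 s.
At the end, for the whole second after the job is handed in: each rack present flat in its own bay (within 9 mm across, 18 mm short to 8 mm past the bay point), that lever beyond 0.30 rad; slide box flat on the notebook, its centre over the cover; arm shut within 0.05 rad; bolt thrown 24 mm or more; all at rest (all of step 5 and x of slide_box in the frame of notebook between -0.05 and 0.05 m and y of slide_box in the frame of notebook between -0.072 and 0.072 m and z of slide_box in the frame of notebook between 0.008 and 0.02 m and angle between slide_box's own z axis and vertical below 0.12 rad and ((x of rack_1 in the frame of bay_1 between -0.009 and 0.009 m and y of rack_1 in the frame of bay_1 between -0.018 and 0.008 m and z of rack_1 in the frame of bay_1 below 0.004 m and angle between rack_1's own z axis and vertical below 0.08 rad and value of joint lever_1 above 0.3 rad) or (x of rack_1 in the frame of bay_2 between -0.009 and 0.009 m and y of rack_1 in the frame of bay_2 between -0.018 and 0.008 m and z of rack_1 in the frame of bay_2 below 0.004 m and angle between rack_1's own z axis and vertical below 0.08 rad and value of joint lever_2 above 0.3 rad) or (x of rack_1 in the frame of bay_3 between -0.009 and 0.009 m and y of rack_1 in the frame of bay_3 between -0.018 and 0.008 m and z of rack_1 in the frame of bay_3 below 0.004 m and angle between rack_1's own z axis and vertical below 0.08 rad and value of joint lever_3 above 0.3 rad)) and ((x of rack_2 in the frame of bay_1 between -0.009 and 0.009 m and y of rack_2 in the frame of bay_1 between -0.018 and 0.008 m and z of rack_2 in the frame of bay_1 below 0.004 m and angle between rack_2's own z axis and vertical below 0.08 rad and value of joint lever_1 above 0.3 rad) or (x of rack_2 in the frame of bay_2 between -0.009 and 0.009 m and y of rack_2 in the frame of bay_2 between -0.018 and 0.008 m and z of rack_2 in the frame of bay_2 below 0.004 m and angle between rack_2's own z axis and vertical below 0.08 rad and value of joint lever_2 above 0.3 rad) or (x of rack_2 in the frame of bay_3 between -0.009 and 0.009 m and y of rack_2 in the frame of bay_3 between -0.018 and 0.008 m and z of rack_2 in the frame of bay_3 below 0.004 m and angle between rack_2's own z axis and vertical below 0.08 rad and value of joint lever_3 above 0.3 rad)) and ((x of rack_3 in the frame of bay_1 between -0.009 and 0.009 m and y of rack_3 in the frame of bay_1 between -0.018 and 0.008 m and z of rack_3 in the frame of bay_1 below 0.004 m and angle between rack_3's own z axis and vertical below 0.08 rad and value of joint lever_1 above 0.3 rad) or (x of rack_3 in the frame of bay_2 between -0.009 and 0.009 m and y of rack_3 in the frame of bay_2 between -0.018 and 0.008 m and z of rack_3 in the frame of bay_2 below 0.004 m and angle between rack_3's own z axis and vertical below 0.08 rad and value of joint lever_2 above 0.3 rad) or (x of rack_3 in the frame of bay_3 between -0.009 and 0.009 m and y of rack_3 in the frame of bay_3 between -0.018 and 0.008 m and z of rack_3 in the frame of bay_3 below 0.004 m and angle between rack_3's own z axis and vertical below 0.08 rad and value of joint lever_3 above 0.3 rad)) and linear speed of each of rack_1, rack_2, rack_3, slide_box below 0.02 m/s); the robot touches nothing.
It fails at once if the amber bottle behind the deck is knocked over (angle between bottle_amber's own z axis and vertical above 0.5 rad).
Of rack_1, rack_2, rack_3 only 2 to 3 are there at a start; the rules pass over those that are not, and their reading is None.
At some moment in a run one of rack_1, rack_2, rack_3, slide_box may be knocked a few centimetres aside while the robot is not near it.
Once in a run the grip may slacken for a moment while it holds something.
It also fails if it takes over 208 s, if anything falls off the work surface, if the arm or the gripper's body presses on something with over 40 N, if the wrist force passes 120 N, or if a joint passes its speed limit or range.

ROBOT

A 7-joint arm with a two-finger parallel gripper is mounted at the origin on a cart in front of the work surface, level with it; the furniture and walls round the work are solid. World frame = base frame: x ahead of the robot, y to its left, z up, the work surface at z = 0. Lengths are in m, angles in rad, forces in N, time in s.
With the tool pointing down it reaches from about 0.4 to 0.85 m from the base axis. Payload 4.5 kg.
Tool frame: the origin (TCP) lies at the very end of the fingers, on their centre line; the grasp point (between the pads) lies 19 mm behind it; z points along the fingers, y is the line along which they close (so a half turn about z gives the same grasp; the last joint's range is limited). The gripper opens to 88 mm and grips with 3 to 60 N. Pads are 18 mm wide; open, the fingers measure 123 mm over their backs; the gripper's body (75 mm by 187 mm) begins 45 mm behind the grasp point.
Start: joints at [1.151, 0.689, -0.195, 1.565, 0.157, 0.902, -0.215], TCP at [0.274, -0.562, 0.239] pointing down, gripper open.
Joint ranges: [-3.01, 3.01], [-0.46, 2.08], [-1.47, 1.51], [0.13, 2.56], [-1, 4.14], [0.04, 2.09], [-2.66, 2.66]. Speed limits (rad/s): [2.57, 2.57, 3.14, 3.14, 3.14, 3.14, 3.14].

INTERFACE

Orientations are given as a unit quaternion [x, y, z, w].
In Python, from plant import r, optics gives the robot as it stands.
- The arm moves only by the tool servo_tool, never from a script. Its arguments are lists of equal length, an entry for each row: "translation": the shift along the tool's x, y, z in m, a list of three; "turn": the turn, a rotation vector about the tool's x, y, z in rad, a list of three. In form: {"translation": [[dx, dy, dz], ...], "turn": [[rx, ry, rz], ...]}. A call has 1 to 10 rows; each row shifts and turns the commanded pose from where the row before left it, along the tool's axes as they then stand; what a row does not reach is not made up. A row lasts 1/8 s, in which the tool goes at most 62.5 mm and 10.7 degrees, less where a joint would pass 70% of its speed; a pose out of reach is approached as far as the arm can. A call is refused whole if a number of a shift passes 0.0625 or a number of a turn 0.188, either way. A call with a gripper value outside its range is refused whole. "grip" is the opening, from 0 (shut) to 1 (fully open), set as the call begins (left out, the last holds). The fingers move at their own pace and stop on an object; "grip_force" is the grip in N (left out, the last holds). Time passes only in rows, so rows that do not move let the fingers close. It gives the time, the measured TCP pose, the force, the opening and the grip force at its end, in the units of the state.
- r.get_state(): the state, without advancing time (a new reading comes with each control period).
- optics.snapshot(name): name is "scene" or "top" or "wrist"; returns a dict with "img" (420x560x3 uint8, red, green, blue), "z_map" (420x560 float32, m along the optical axis (not along the pixel's ray), 0 where there is no reading), "mtx" (3x3 intrinsics, pixels), "R" (3x3) and "t" (3): a world point X has camera coordinates R X + t. Camera axes: x right, y down, z forward; pixel columns grow to the right and rows downward; lengths in m; the calibration is good to about 2 mm. The wrist camera is an equidistant fisheye: a pixel r from the principal point sees the ray r / f radians off the axis. A picture is of the moment at which its call begins.
- r.finish_job(): hands the job in; it is judged then, once.
The state is a dict: "clock": time; "q": joint angles; "qd": joint speeds; "joint_torque": joint torques, N m; "tool_pos": TCP position; "eef_rot": TCP orientation; "contact_force": force on the tool from outside, world axes, zero at the start; "moment": the same for the moment, N m; "opening": opening from 0.0 (shut) to 1.0 (fully open); "finger_force": force on a finger pad.
Only numpy, scipy, OpenCV 4.12 (cv2) and the standard library are available. Lean on these libraries where they do the work, as an engineer would, in place of code of your own. Each camera call takes 0.05 s, during which the arm holds its last target. There are 200 camera calls.

## Working session

There is one attempt and no reset: what is moved stays moved. The work goes in short steps, Python scripts to look and compute and a tool call to move; the robot and the scene stay as the last step left them, time stands still between calls to the robot, and variables do not carry over. Pictures are saved under pics/ and viewed, at most 14 in all, crops included, and the job is handed in when it is done.

Besides the shell and the picture viewer there is one more tool, called after "Call:" by a JSON object that holds its "fn" and its "kwargs". servo_tool: Moves the arm, as the interface text tells. Its arguments: {"type":"object","properties":{"translation":{"type":"array"},"turn":{"type":"array"},"grip":{"type":"number"},"grip_force":{"type":"number"}},"required":["translation","turn"]}

```bash
mkdir -p pics; ls
python3 - <<'E'
from plant import r, optics
import cv2,numpy as np
s=r.get_state(); print({k:np.round(v,3) if not isinstance(v,float) else v for k,v in s.items()})
for n in ("top","scene"):
    d=optics.snapshot(n); cv2.imwrite(f"pics/{n}0.png",d["img"][:,:,::-1]); np.savez(f"{n}0.npz",**d)
    print(n,d["mtx"],d["R"],d["t"])
E
```

```text
pics
{'clock': 0.0, 'q': array([ 1.151,  0.69 , -0.195,  1.566,  0.157,  0.903, -0.215]), 'qd': array([-0.001,  0.001, -0.002, -0.   ,  0.001, -0.   ,  0.   ]), 'joint_torque': array([ 1.0000e-03, -5.2757e+01, -1.2670e+00, -1.5343e+01, -5.3000e-02,
        7.0000e-03,  0.0000e+00]), 'tool_pos': array([ 0.274, -0.561,  0.238]), 'eef_rot': array([ 0.974,  0.225, -0.   , -0.001]), 'contact_force': array([-0.072,  0.18 ,  0.471]), 'moment': array([ 0.024,  0.031, -0.026]), 'finger_force': 0.0, 'opening': 1.0009174997703925}
top [[406.74209898   0.         281.61158371]
 [  0.         406.74209898 206.85274554]
 [  0.           0.           1.        ]] [[-0.11681677 -0.99315089 -0.0022675 ]
 [-0.97235312  0.11483472 -0.20332828]
 [ 0.20219605 -0.02154734 -0.979108  ]] [0.03078032 0.60977943 1.1331623 ]
scene [[472.45398496   0.         282.5268293 ]
 [  0.         472.45398496 207.61265652]
 [  0.           0.           1.        ]] [[-0.89991002 -0.43595531 -0.01024312]
 [-0.25224471  0.53956342 -0.80327076]
 [ 0.35571697 -0.72028764 -0.59552595]] [0.5403964  0.22324213 0.9486881 ]
```

View pics/top0.png

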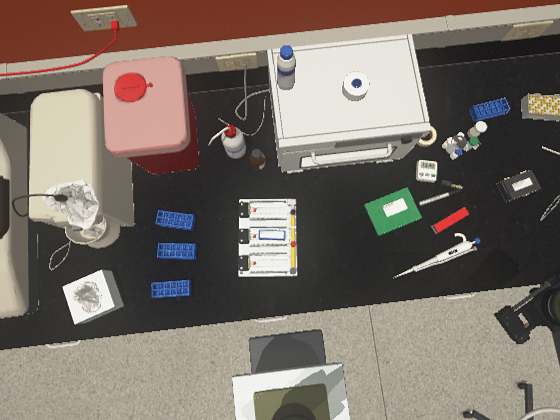

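View pics/scene0.png

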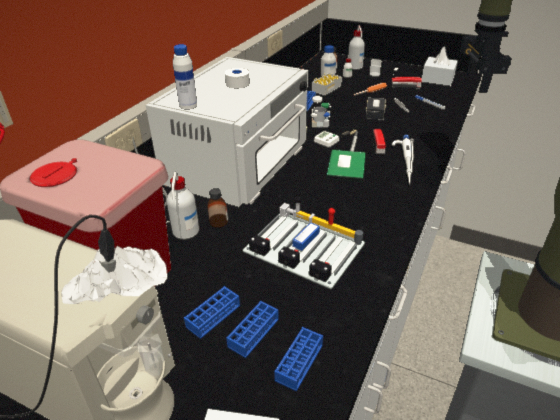

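The top view shows three blue racks at (175,219), (176,251) and (171,289). The deck is around (268,237), with the yellow arm along its right edge (x≈294). The notebook is at (393,212) and the amber bottle at (257,158). The scene view agrees with this.

```bash
cat > h.py <<'E'
import numpy as np, cv2
from scipy.spatial.transform import Rotation as Ro
def snap(n,save=None):
    from plant import optics
    d=optics.snapshot(n)
    if save: cv2.imwrite(f"pics/{save}.png",d["img"][:,:,::-1])
    return d
def rays(d,uv,fish=False):
    uv=np.atleast_2d(np.asarray(uv,float)); K=d["mtx"]
    p=(uv-[K[0,2],K[1,2]])/[K[0,0],K[1,1]]
    if fish:
        t=np.linalg.norm(p,axis=1,keepdims=True)+1e-12
        c=np.c_[p/t*np.sin(t),np.cos(t)]
    else: c=np.c_[p,np.ones(len(p))]
    return c@d["R"], -d["R"].T@d["t"]
def onplane(d,uv,z,fish=False):
    v,o=rays(d,uv,fish); return o+v*((z-o[2])/v[:,2:3])
def proj(d,X,fish=False):
    c=np.atleast_2d(X)@d["R"].T+d["t"]
    K=d["mtx"]
    if fish:
        q=np.linalg.norm(c[:,:2],axis=1,keepdims=True); t=np.arctan2(q,c[:,2:3]); p=c[:,:2]/(q+1e-12)*t
    else: p=c[:,:2]/c[:,2:3]
    return p*[K[0,0],K[1,1]]+[K[0,2],K[1,2]]
def hsv(d): return cv2.cvtColor(d["img"],cv2.COLOR_RGB2HSV)
def blobs(d,lo,hi,amin=20):
    m=cv2.inRange(hsv(d),np.array(lo),np.array(hi)); m=cv2.morphologyEx(m,cv2.MORPH_CLOSE,np.ones((3,3)))
    cs,_=cv2.findContours(m,cv2.RETR_EXTERNAL,cv2.CHAIN_APPROX_NONE)
    return [c[:,0,:] for c in cs if cv2.contourArea(c)>amin]
def rect(P):
    """min-area rect of xy points (m): centre, (short,long), angle of long axis from world +y"""
    (c,s,a)=cv2.minAreaRect((P[:,:2]*1000).astype(np.float32))
    a=np.deg2rad(a); 
    if s[0]>s[1]: s=s[::-1]; ang=a-np.pi/2
    else: ang=a
    ang=(ang+np.pi/2)%np.pi-np.pi/2
    return np.array(c)/1000,np.array(s),ang
E
python3 - <<'E'
from h import *
d=dict(np.load("top0.npz"))
for nm,lo,hi,z,am in [("blue",(100,120,60),(125,255,255),.03,60),("green",(60,100,40),(90,255,255),.014,300),("yellow",(20,120,120),(35,255,255),.036,10),("amber",(5,80,20),(20,255,120),.05,20),("red",(0,150,100),(8,255,255),.072,4)]:
    for b in blobs(d,lo,hi,am):
        P=onplane(d,b,z); c,s,a=rect(P)
        if .3<c[0]<.9 and -.6<c[1]<.6: print(nm,b.mean(0).round(),c.round(3),s.round(),round(a,3))
m=(d["img"].min(2)>120).astype(np.uint8); m[:190]=0;m[285:]=0;m[:,:230]=0;m[:,305:]=0
m=cv2.morphologyEx(m,cv2.MORPH_CLOSE,np.ones((9,9)))
cs,_=cv2.findContours(m,cv2.RETR_EXTERNAL,cv2.CHAIN_APPROX_NONE); b=max(cs,key=cv2.contourArea)[:,0]
print("deck",b.min(0),b.max(0),rect(onplane(d,b,.012)))
E
```

```text
blue [171. 288.] [0.413 0.307] [ 46. 114.] -0.035
blue [177. 251.] [0.52  0.283] [ 47. 116.] -0.117
blue [175. 220.] [0.614 0.281] [ 49. 116.] -0.252
green [393. 211.] [ 0.568 -0.378] [106. 146.] 0.27
yellow [293. 257.] [ 0.462 -0.056] [ 9. 58.] 1.449
yellow [292. 234.] [ 0.528 -0.064] [ 9. 33.] 1.449
yellow [292. 220.] [ 0.571 -0.069] [ 9. 30.] 1.453
amber [257. 160.] [0.763 0.015] [45. 52.] -1.5
red [293. 244.] [ 0.497 -0.06 ] [10. 10.] 0.342
red [451. 219.] [ 0.513 -0.523] [ 26. 112.] 0.407
red [230. 130.] [0.863 0.089] [27. 32.] 1.453
deck [238 199] [296 276] (array([0.53339465, 0.01215507]), array([173.45469666, 234.74882507]), np.float64(1.4610764867286132))
```

Call:
{"fn": "servo_tool", "kwargs": {"translation": [[0.045,-0.035,-0.006],[0.045,-0.035,-0.006],[0.045,-0.035,-0.006],[0.045,-0.035,-0.006],[0.045,-0.035,-0.006],[0.045,-0.035,-0.006],[0.045,-0.035,-0.006],[0.045,-0.035,-0.006],[0.045,-0.035,-0.006],[0.045,-0.035,-0.006]], "turn": [[0,0,0],[0,0,0],[0,0,0],[0,0,0],[0,0,0],[0,0,0],[0,0,0],[0,0,0],[0,0,0],[0,0,0]]}}

```text
clock: 1.35
tool_pos: [0.5254, -0.0483, 0.2987]
eef_rot: [0.974, 0.225, -0.0, 0.0]
contact_force: [0.7, -0.9, 0.6]
opening: 1.0
finger_force: 0.0
```

Call:
{"fn": "servo_tool", "kwargs": {"translation": [[0,0,0],[0,0,0],[0,0,0],[0,0,0],[0,0,0],[0,0,0],[0,0,0]], "turn": [[0,0,-0.167],[0,0,-0.167],[0,0,-0.167],[0,0,-0.167],[0,0,-0.167],[0,0,-0.167],[0,0,0]], "grip": 0.5}}

```text
clock: 2.22
tool_pos: [0.5247, -0.0501, 0.2984]
eef_rot: [0.747, 0.665, -0.0, -0.0]
contact_force: [0.2, -0.5, 0.2]
opening: 0.501
finger_force: 0.0
```

```bash
cat >> h.py <<'E'
def plan(x,y,z,phi=None):
    """print the tool-frame shift to a world TCP target (tool down), and the z turn"""
    from plant import r
    s=r.get_state(); R=Ro.from_quat(s["eef_rot"]).as_matrix()
    p=np.arctan2(R[1,0],R[0,0]); d=R.T@(np.array([x,y,z])-s["tool_pos"])
    print("at",np.round(s["tool_pos"],4),"phi",round(p,3),"shift",d.round(4),"rz",None if phi is None else round((p-phi+np.pi)%(2*np.pi)-np.pi,3),"t",round(s["clock"],2))
class Deck:
    def __init__(s,o,yaw): s.o=np.array(o);s.yaw=yaw;c,n=np.cos(yaw),np.sin(yaw);s.R=np.array([[c,-n],[n,c]])
    def w(s,x,y): return s.o+s.R@np.array([x,y])/1000
    def l(s,p): return (s.R.T@(np.asarray(p)[:2]-s.o))*1000
E
python3 - <<'E'
from h import *
d=snap("wrist","w0"); np.savez("w0.npz",**d); print(d["mtx"],-d["R"].T@d["t"],d["R"])
D=Deck([.532,.003],-.115)
for n,x,y,z in [("knob",70,-66,76),("ball",-30,-66,80),("c1",-118,-79,8),("c2",118,-79,8),("c3",118,97,8),("c4",-118,97,8)]:
    print(n,proj(d,[*D.w(x,y),z/1000],True).round(1))
E
```

```text
[[325.1922621    0.         283.83533312]
 [  0.         325.1922621  204.71188208]
 [  0.           0.           1.        ]] [0.53527716 0.03389934 0.44418666] [[ 0.99321815 -0.11623844 -0.0025173 ]
 [-0.10926224 -0.94057213  0.32153668]
 [-0.03974263 -0.31908102 -0.94689378]]
knob [[344.2 182.3]]
ball [[259.2 183. ]]
c1 [[201.4 179.3]]
c2 [[368.5 179.2]]
c3 [[373.1  53.1]]
c4 [[196.6  53.2]]
```

View pics/w0.png

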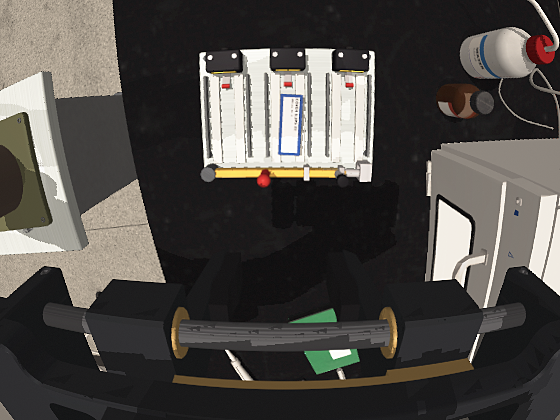

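The wrist view shows the deck with corners near (201,181), (373,181), (375,49) and (199,51). The red ball is at (264,181), the black knob at about (343,181) and the slide box at (290,124).

Run:
```python
from h import *
d=dict(np.load("w0.npz")); t=dict(np.load("top0.npz")); sc=dict(np.load("scene0.npz"))
for nm,lo,hi,z,am in [("red",(0,150,80),(8,255,255),.072,20),("yellow",(20,120,100),(35,255,255),.036,15),("blue",(100,120,60),(125,255,255),.036,100)]:
    for b in blobs(d,lo,hi,am):
        if b[:,1].max()<230: c,s,a=rect(onplane(d,b,z,True)); print(nm,b.mean(0).round(1),c.round(4),s.round(),round(a,3))
m=(d["img"].min(2)>110).astype(np.uint8); k=np.zeros_like(m); k[40:190,192:382]=1; m*=k
m=cv2.morphologyEx(m,cv2.MORPH_CLOSE,np.ones((15,15)))
b=max(cv2.findContours(m,cv2.RETR_EXTERNAL,cv2.CHAIN_APPROX_NONE)[0],key=cv2.contourArea)[:,0]
print("deck",rect(onplane(d,b,.010,True)))
b=[b for b in blobs(sc,(0,150,80),(8,255,255),10) if 320<b[:,0].mean()<340]
print("scene ball",[ (q.mean(0),onplane(sc,q.min(0)*0.5+q.max(0)*.5,.068).round(4)) for q in b])
# black knob in wrist: depth
g=d["z_map"][165:195,330:375]; v,u=np.mgrid[165:195,330:375]
print("z_map range",d["z_map"].min(),d["z_map"].max())
uv=np.c_[u.ravel(),v.ravel()]; R,o=rays(d,uv,True); c=R@d["R"].T; X=o+R*(g.ravel()/c[:,2])[:,None]
s=(X[:,2]>.066); print("high pts",s.sum(),X[s].mean(0).round(4),X[s].min(0).round(4),X[s].max(0).round(4), uv[s].mean(0))
g=d["z_map"][165:195,250:280]; v,u=np.mgrid[165:195,250:280]
uv=np.c_[u.ravel(),v.ravel()]; R,o=rays(d,uv,True); c=R@d["R"].T; X=o+R*(g.ravel()/c[:,2])[:,None]
s=(X[:,2]>.066); print("ball pts",s.sum(),X[s].mean(0).round(4),X[s].min(0).round(4),X[s].max(0).round(4))
```

```text
red [264.  178.1] [ 0.5008 -0.0566] [15. 21.] -0.739
red [542.1  47.6] [0.9073 0.0954] [41. 52.] -1.321
yellow [237.5 172.9] [ 0.4638 -0.0542] [ 9. 58.] 1.445
yellow [323.6 172.1] [ 0.5729 -0.0648] [12. 35.] 1.406
yellow [287.3 172.2] [ 0.5268 -0.0593] [ 9. 42.] 1.457
yellow [287.5  69.5] [0.5429 0.0695] [ 1. 28.] 1.457
blue [290.  124.1] [5.38e-01 2.00e-04] [27. 77.] -0.157
blue [485.6  57.3] [0.8255 0.079 ] [23. 63.] 0.282
deck (array([0.53514453, 0.01168441]), array([180.85974121, 237.2816925 ]), np.float64(1.4571010530113973))
scene ball [(array([330.86486486, 215.27027027]), array([[ 0.4945, -0.0489,  0.068 ]]))]
z_map range 0.0 1.7780052
high pts 119 [ 0.5907 -0.0664  0.081 ] [ 0.5353 -0.0754  0.0673] [0.5989 0.0339 0.4442] [342.1092437  180.43697479]
ball pts 144 [ 0.4999 -0.0548  0.0847] [ 0.4914 -0.065   0.0718] [0.5353 0.0339 0.4442]
```

```bash
python3 -c "
from h import *
D=Deck([.5335,.003],-.1135)
k=D.w(70,-66);print(k,D.w(-30,-66)); plan(k[0],k[1],.052,np.pi/2-.1135)"
```

```text
[ 0.59557468 -0.07050329] [ 0.4962181  -0.05917765]
at [ 0.5248 -0.05    0.2984] phi 1.453 shift [-0.012   0.0729  0.2464] rz -0.005 t 2.27
```

Call:
{"fn": "servo_tool", "kwargs": {"translation": [[-0.006,0.036,0.02],[-0.006,0.036,0.02],[0,0,0.04],[0,0,0.04],[0,0,0.04],[0,0,0.04],[0,0,0.026],[0,0,0.02],[0,0,0]], "turn": [[0,0,-0.005],[0,0,0],[0,0,0],[0,0,0],[0,0,0],[0,0,0],[0,0,0],[0,0,0],[0,0,0]]}}

```text
clock: 3.4
tool_pos: [0.5941, -0.0699, 0.0513]
eef_rot: [0.745, 0.667, -0.001, -0.001]
contact_force: [0.7, 0.5, 1.3]
opening: 0.501
finger_force: 0.0
```

Call:
{"fn": "servo_tool", "kwargs": {"translation": [[0,0,0],[0,0,0],[0,0,0],[0,0,0],[0,0,0]], "turn": [[0,0,0],[0,0,0],[0,0,0],[0,0,0],[0,0,0]], "grip": 0.05, "grip_force": 15}}

```text
clock: 4.03
tool_pos: [0.5954, -0.07, 0.0533]
eef_rot: [0.745, 0.667, 0.0, 0.0]
contact_force: [-0.8, 0.8, 5.9]
opening: 0.158
finger_force: 15.0
```

Call:
{"fn": "servo_tool", "kwargs": {"translation": [[0,-0.005,0],[0,-0.005,0],[0,-0.005,0],[0,-0.005,0],[0,-0.005,0],[0,-0.004,0],[0,0,0],[0,0,0]], "turn": [[0,0,0],[0,0,0],[0,0,0],[0,0,0],[0,0,0],[0,0,0],[0,0,0],[0,0,0]]}}

```text
clock: 5.03
tool_pos: [0.5703, -0.0666, 0.0534]
eef_rot: [0.745, 0.667, 0.003, 0.002]
contact_force: [7.8, -0.8, 0.8]
opening: 0.158
finger_force: 15.0
```

Call:
{"fn": "servo_tool", "kwargs": {"translation": [[0,-0.003,0],[0,-0.003,0],[0,0,0],[0,0,0]], "turn": [[0,0,0],[0,0,0],[0,0,0],[0,0,0]]}}

```text
clock: 5.52
tool_pos: [0.5701, -0.066, 0.0536]
eef_rot: [0.745, 0.667, 0.008, 0.005]
contact_force: [17.8, -2.5, -10.1]
opening: 0.158
finger_force: 15.0
```

Call:
{"fn": "servo_tool", "kwargs": {"translation": [[0,0.005,0],[0,0.003,0],[0,0,0]], "turn": [[0,0,0],[0,0,0],[0,0,0]]}}

```text
clock: 5.9
tool_pos: [0.5704, -0.0666, 0.0533]
eef_rot: [0.745, 0.667, 0.002, 0.001]
contact_force: [5.6, -0.0, 4.0]
opening: 0.156
finger_force: 15.0
```

Call:
{"fn": "servo_tool", "kwargs": {"translation": [[0,0,0],[0,0,0],[0,0,0],[0,0,-0.03],[0,0,-0.03],[0,0,0]], "turn": [[0,0,0],[0,0,0],[0,0,0],[0,0,0],[0,0,0],[0,0,0]], "grip": 0.5}}

```text
clock: 6.65
tool_pos: [0.5691, -0.067, 0.1143]
eef_rot: [0.745, 0.667, 0.001, 0.001]
contact_force: [0.0, -0.4, -0.1]
opening: 0.497
finger_force: 0.0
```

```bash
python3 -c "
from h import *
from plant import r
print(np.round(r.get_state()['q'],2))
d=snap('wrist'); np.savez('w1.npz',**d)
for b in blobs(d,(0,150,80),(8,255,255),20):
  print(b.mean(0),onplane(d,(b.min(0)+b.max(0))/2,.072,True))
plan(.497,-.0590,.05,np.pi/2-.1135)"
```

```text
[ 0.24  0.81 -0.34  1.83  0.46  0.58 -0.51]
[180.88659794 226.08247423] [[ 0.50365413 -0.05355414  0.072     ]]
[512.4        106.13846154] [[0.73555707 0.00693808 0.072     ]]
[541.81 102.36] [[0.76032031 0.01155598 0.072     ]]
[127.75757576  68.18181818] [[0.4871516  0.05100969 0.072     ]]
[226.72972973  58.24324324] [[0.54902269 0.04447161 0.072     ]]
[336.86842105  57.44736842] [[0.61124149 0.03807664 0.072     ]]
at [ 0.5682 -0.0671  0.1131] phi 1.461 shift [ 0.0002 -0.0717  0.063 ] rz 0.003 t 6.7
```

Call:
{"fn": "servo_tool", "kwargs": {"translation": [[0,-0.035,0],[0,-0.035,0],[0,0,0.025],[0,0,0.025],[0,0,0.013],[0,0,0]], "turn": [[0,0,0],[0,0,0],[0,0,0],[0,0,0],[0,0,0],[0,0,0]]}}

```text
clock: 7.45
tool_pos: [0.4978, -0.0592, 0.0485]
eef_rot: [0.745, 0.667, -0.001, -0.001]
contact_force: [0.4, 0.5, -0.1]
opening: 0.507
finger_force: 0.0
```

Call:
{"fn": "servo_tool", "kwargs": {"translation": [[0,0,0],[0,0,0],[0,0,0],[0,0,0],[0,0,0]], "turn": [[0,0,0],[0,0,0],[0,0,0],[0,0,0],[0,0,0]], "grip": 0.05, "grip_force": 20}}

```text
clock: 8.07
tool_pos: [0.499, -0.0593, 0.0502]
eef_rot: [0.745, 0.667, 0.0, 0.0]
contact_force: [-1.4, 0.4, 4.7]
opening: 0.146
finger_force: 19.3
```

Call:
{"fn": "servo_tool", "kwargs": {"translation": [[-0.0105,-0.0007,0],[-0.0103,-0.0022,0],[-0.0099,-0.0036,0],[-0.0092,-0.005,0],[-0.0085,-0.0062,0],[-0.0075,-0.0073,0],[-0.0065,-0.0083,0],[-0.0052,-0.0091,0],[-0.0039,-0.0097,0],[-0.0025,-0.0102,0]], "turn": [[0,0,0],[0,0,0],[0,0,0],[0,0,0],[0,0,0],[0,0,0],[0,0,0],[0,0,0],[0,0,0],[0,0,0]]}}

```text
clock: 9.32
tool_pos: [0.4287, -0.1288, 0.0494]
eef_rot: [0.746, 0.666, -0.001, 0.001]
contact_force: [14.2, -7.9, -7.8]
opening: 0.144
finger_force: 20.3
```

Call:
{"fn": "servo_tool", "kwargs": {"translation": [[-0.0005,-0.003,0],[-0.0005,-0.003,0],[0,0,0],[0,0,0],[0,0,0]], "turn": [[0,0,0],[0,0,0],[0,0,0],[0,0,0],[0,0,0]]}}

```text
clock: 9.95
tool_pos: [0.4289, -0.129, 0.0495]
eef_rot: [0.746, 0.666, 0.003, 0.004]
contact_force: [13.9, -5.4, -11.1]
opening: 0.147
finger_force: 20.7
```

Call:
{"fn": "servo_tool", "kwargs": {"translation": [[0,0.004,0],[0,0.003,0],[0,0,0],[0,0,0],[0,0,0]], "turn": [[0,0,0],[0,0,0],[0,0,0],[0,0,0],[0,0,0]], "grip": 0.5}}

```text
clock: 10.58
tool_pos: [0.4291, -0.1271, 0.0497]
eef_rot: [0.745, 0.667, -0.0, -0.0]
contact_force: [0.1, -0.2, -0.1]
opening: 0.498
finger_force: 0.0
```

Call:
{"fn": "servo_tool", "kwargs": {"translation": [[0,0,-0.05],[0,0,-0.05],[0,0,-0.05],[0.037,0.031,0],[0.037,0.031,0],[0.037,0.031,0],[0,0,0],[0,0,0]], "turn": [[0,0,0],[0,0,0],[0,0,0],[0,0,0],[0,0,0],[0,0,0],[0,0,0],[0,0,0]]}}

```text
clock: 11.58
tool_pos: [0.533, -0.0278, 0.1993]
eef_rot: [0.745, 0.667, -0.001, -0.0]
contact_force: [-0.2, -0.2, -0.1]
opening: 0.501
finger_force: 0.0
```

```bash
cat > look.py <<'E'
from h import *
import sys
n=sys.argv[1]
d=snap("wrist",n); np.savez("last.npz",**d)
for nm,lo,hi,z,am in [("blue",(100,120,60),(125,255,255),.036,300)]:
    for b in blobs(d,lo,hi,am):
        for z in (.03,.036,.044):
            c,s,a=rect(onplane(d,b,z,True)); print(nm,z,b.min(0),b.max(0),c.round(4),s.round(),round(a,3))
t=snap("top"); np.savez("lastt.npz",**t)
for b in blobs(t,(100,120,60),(125,255,255),60):
    c,s,a=rect(onplane(t,b,.03)); 
    if .3<c[0]<.7: print("top",c.round(4),s.round(),round(a,3))
for b in blobs(t,(60,100,40),(90,255,255),300): print("green",rect(onplane(t,b,.014)))
E
python3 look.py w2
```

```text
blue 0.03 [271 115] [302 195] [ 5.382e-01 -2.000e-04] [28. 79.] -0.159
blue 0.036 [271 115] [302 195] [0.5383 0.0009] [27. 78.] -0.159
blue 0.044 [271 115] [302 195] [0.5385 0.0023] [26. 76.] -0.159
top [0.4134 0.3068] [ 46. 114.] -0.035
top [0.5201 0.2831] [ 47. 116.] -0.117
top [0.6142 0.2813] [ 49. 116.] -0.252
green (array([ 0.56752521, -0.37776236]), array([105.57853699, 146.05181885]), np.float64(0.2698169008398601))
```

View pics/w2.png

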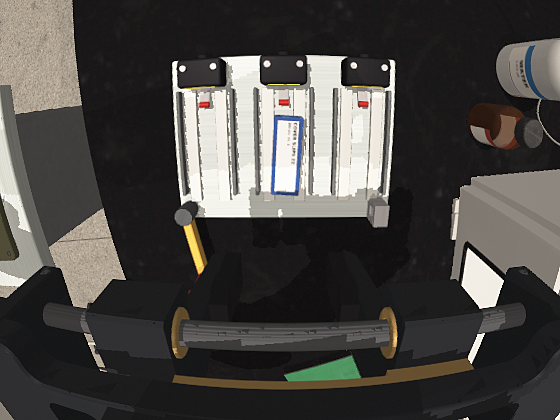

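The gate is out, seen as the yellow bar from (190,215) towards the lower left. The slide box lies in the middle bay at (287,155), slightly turned, and all bays have levers with red rollers at (204,103), (284,102) and (364,103).

Run:
```python
from h import *
d=dict(np.load("last.npz"))
for D in (Deck([.5335,.003],-.1135),Deck([.536,.003],-.1135)):
    print("pred",[proj(d,[*D.w(x,y),z/1000],True).round(1).tolist()[0] for x,y,z in [(-118,97,8),(118,97,8),(-118,-79,8),(118,-79,8)]])
m=(d["img"].min(2)>110).astype(np.uint8); k=np.zeros_like(m); k[45:230,160:410]=1; m*=k
m=cv2.morphologyEx(m,cv2.MORPH_CLOSE,np.ones((19,19)))
b=max(cv2.findContours(m,cv2.RETR_EXTERNAL,cv2.CHAIN_APPROX_NONE)[0],key=cv2.contourArea)[:,0]
print(rect(onplane(d,b,.008,True)))
# outer side edges of the plate at image rows 150-190
for row in (130,160,190):
    xs=np.where(d["img"][row,150:420].min(1)>90)[0]+150
    P=onplane(d,[[xs[0]-.5,row],[xs[-1]+.5,row]],.008,True); print(row,xs[[0,-1]],P.round(4).tolist(),P.mean(0).round(4))
for u0,u1 in ((195,215),(275,295),(355,375)):
    for b in blobs(d,(0,150,80),(8,255,255),10):
        if u0<b[:,0].mean()<u1 and b[:,1].max()<130: print("roller",onplane(d,(b.min(0)+b.max(0))/2,.022,True).round(4))
plan(.5383,.001,.024,np.pi/2-.159)
```

```text
pred [[169.6, 62.1], [394.5, 62.5], [179.2, 219.1], [384.0, 220.1]]
pred [[171.8, 61.7], [396.7, 62.5], [181.2, 218.9], [386.1, 219.9]]
(array([0.53428931, 0.01016847]), array([185.86764526, 245.18589783]), np.float64(1.452295778298513))
130 [175 392] [[0.4221, 0.039, 0.008], [0.6541, 0.0135, 0.008]] [0.5381 0.0263 0.008 ]
160 [177 391] [[0.4185, 0.0062, 0.008], [0.6516, -0.0193, 0.008]] [ 0.535  -0.0066  0.008 ]
190 [179 388] [[0.4141, -0.0277, 0.008], [0.6474, -0.0532, 0.008]] [ 0.5307 -0.0404  0.008 ]
roller [[0.4619 0.0612 0.022 ]]
roller [[0.5412 0.0524 0.022 ]]
roller [[0.6194 0.0443 0.022 ]]
at [ 0.5329 -0.0286  0.1994] phi 1.459 shift [0.0303 0.0024 0.1754] rz 0.047 t 11.68
```

Call:
{"fn": "servo_tool", "kwargs": {"translation": [[0.03,0.0025,0],[0,0,0.04],[0,0,0.04],[0,0,0.04],[0,0,0.03],[0,0,0.025],[0,0,0]], "turn": [[0,0,0.047],[0,0,0],[0,0,0],[0,0,0],[0,0,0],[0,0,0],[0,0,0]]}}

```text
clock: 12.55
tool_pos: [0.5382, 0.0013, 0.0235]
eef_rot: [0.761, 0.649, -0.002, -0.001]
contact_force: [-0.1, 0.2, 0.6]
opening: 0.499
finger_force: 0.0
```

Call:
{"fn": "servo_tool", "kwargs": {"translation": [[0,0,0],[0,0,0],[0,0,0],[0,0,0],[0,0,-0.005],[0,0,-0.03],[0,0,-0.04],[0,0,-0.04],[0,0,0]], "turn": [[0,0,0],[0,0,0],[0,0,0],[0,0,0],[0,0,0],[0,0,0],[0,0,0],[0,0,0],[0,0,0]], "grip": 0.2, "grip_force": 20}}

```text
clock: 13.68
tool_pos: [0.542, 0.0029, 0.1426]
eef_rot: [0.761, 0.649, 0.003, 0.002]
contact_force: [0.1, 0.1, -1.5]
opening: 0.32
finger_force: 20.0
```

```bash
python3 -c "
from h import *
plan(.5675,-.378,.14,np.pi/2+.27)"
```

```text
at [0.542  0.0029 0.1426] phi 1.413 shift [-0.3721  0.0849  0.0024] rz -0.427 t 13.68
```

Call:
{"fn": "servo_tool", "kwargs": {"translation": [[-0.053,0.012,0],[-0.053,0.012,0],[-0.053,0.012,0],[-0.053,0.012,0],[-0.053,0.012,0],[-0.053,0.012,0],[-0.053,0.012,0],[0,0,0],[0,0,0]], "turn": [[0,0,0],[0,0,0],[0,0,0],[0,0,0],[0,0,0],[0,0,0],[0,0,0],[0,0,0],[0,0,0]]}}

```text
clock: 14.8
tool_pos: [0.5644, -0.3757, 0.1384]
eef_rot: [0.76, 0.65, 0.0, -0.001]
contact_force: [1.5, 0.6, -0.5]
opening: 0.315
finger_force: 20.0
```

Call:
{"fn": "servo_tool", "kwargs": {"translation": [[0,0,0.04],[0,0,0.04],[0,0,0.02],[0,0,0.013],[0,0,0.004],[0,0,0],[0,0,0]], "turn": [[0,0,0],[0,0,0],[0,0,0],[0,0,0],[0,0,0],[0,0,0],[0,0,0]]}}

```text
clock: 15.68
tool_pos: [0.5656, -0.3757, 0.0252]
eef_rot: [0.76, 0.65, 0.0, -0.0]
contact_force: [-4.4, 2.1, 9.1]
opening: 0.318
finger_force: 20.0
```

Call:
{"fn": "servo_tool", "kwargs": {"translation": [[0,0,0],[0,0,0],[0,0,0],[0,0,-0.02],[0,0,-0.05],[0,0,-0.05],[0,0,-0.05],[0,0,-0.05],[0,0,0]], "turn": [[0,0,0],[0,0,0],[0,0,0],[0,0,0],[0,0,0],[0,0,0],[0,0,0],[0,0,0],[0,0,0]], "grip": 0.75}}

```text
clock: 16.8
tool_pos: [0.5679, -0.3777, 0.2492]
eef_rot: [0.76, 0.649, 0.002, 0.005]
contact_force: [-0.1, -0.3, 0.2]
opening: 0.75
finger_force: 0.0
```

Call:
{"fn": "servo_tool", "kwargs": {"translation": [[0.058,-0.0135,0],[0.058,-0.0135,0],[0.058,-0.0135,0],[0.058,-0.0135,0],[0.058,-0.0135,0],[0.058,-0.0135,0],[0.058,-0.0135,0],[0.058,-0.0135,0],[0.058,-0.0135,0],[0.058,-0.0135,0]], "turn": [[0,0,-0.01],[0,0,-0.01],[0,0,-0.01],[0,0,-0.01],[0,0,0],[0,0,0],[0,0,0],[0,0,0],[0,0,0],[0,0,0]]}}

```text
clock: 18.05
tool_pos: [0.5039, 0.2169, 0.2428]
eef_rot: [0.747, 0.665, -0.0, 0.0]
contact_force: [1.0, -0.1, 0.4]
opening: 0.748
finger_force: 0.0
```

```bash
python3 look.py w3
```

```text
blue 0.03 [275  59] [316 158] [0.5247 0.2877] [ 44. 110.] -0.133
blue 0.036 [275  59] [316 158] [0.5246 0.2879] [ 43. 109.] -0.133
blue 0.044 [275  59] [316 158] [0.5243 0.2882] [ 42. 106.] -0.133
blue 0.03 [348  53] [404 154] [0.616  0.2865] [ 50. 111.] -0.248
blue 0.036 [348  53] [404 154] [0.6143 0.2868] [ 50. 109.] -0.248
blue 0.044 [348  53] [404 154] [0.612  0.2871] [ 48. 106.] -0.248
blue 0.03 [173  52] [224 152] [0.4192 0.3106] [ 50. 111.] -0.042
blue 0.036 [173  52] [224 152] [0.4207 0.3104] [ 49. 109.] -0.042
blue 0.044 [173  52] [224 152] [0.4229 0.3102] [ 48. 106.] -0.042
top [0.6045 0.2444] [41. 49.] 1.341
green (array([ 0.56730475, -0.37786603]), array([106.05875397, 146.1340332 ]), np.float64(0.2698169008398601))
```

View pics/w3.png

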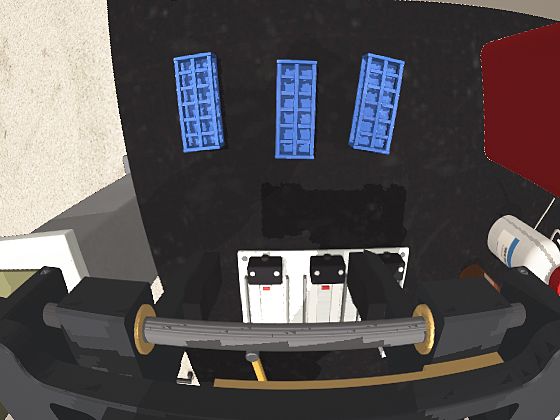

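Three racks, at pixels (199,102), (296,109) and (377,104), are all still in place. The red bin is right of rack 3. I'll check the clearance to it.

Run:
```python
from h import *
t=dict(np.load("top0.npz")); v,u=np.mgrid[0:420,0:560]; uv=np.c_[u.ravel(),v.ravel()]
R,o=rays(t,uv); X=o+R*t["z_map"].ravel()[:,None]
for lo in np.arange(.6,.9,.02):
    s=(X[:,0]>lo)&(X[:,0]<lo+.02)&(X[:,1]>.15)&(X[:,1]<.42)&(t["z_map"].ravel()>0); 
    if s.any(): print(round(lo,2),"zmax",X[s,2].max().round(3))
plan(.616,.2845,.012,np.pi/2-.25)
```

```text
0.6 zmax 0.284
0.62 zmax 0.284
0.64 zmax 0.277
0.66 zmax 0.274
0.68 zmax 0.252
0.7 zmax 0.251
0.72 zmax 0.251
0.74 zmax 0.281
0.76 zmax 0.282
0.78 zmax 0.283
0.8 zmax 0.282
0.82 zmax 0.282
0.84 zmax 0.282
0.86 zmax 0.282
0.88 zmax 0.285
0.9 zmax 0.288
at [0.5018 0.2248 0.2436] phi 1.466 shift [0.0696 0.1075 0.2321] rz 0.146 t 18.15
```

Run:
```python
from h import *
t=dict(np.load("top0.npz")); v,u=np.mgrid[0:420,0:560]; uv=np.c_[u.ravel(),v.ravel()]
R,o=rays(t,uv); X=o+R*t["z_map"].ravel()[:,None]; ok=t["z_map"].ravel()>0
for y in np.arange(.0,.48,.04):
    s=ok&(X[:,1]>y)&(X[:,1]<y+.04)&(X[:,2]>.06)&(X[:,0]>.3); print(round(y,2),X[s,0].min().round(3) if s.any() else None)
```

```text
0.0 0.75
0.04 0.795
0.08 0.795
0.12 0.795
0.16 0.749
0.2 0.746
0.24 0.747
0.28 0.746
0.32 0.746
0.36 0.75
0.4 0.573
0.44 0.376
```

Call:
{"fn": "servo_tool", "kwargs": {"translation": [[0.0232,0.0358,0.03],[0.0232,0.0358,0.03],[0.0232,0.0358,0.03],[0,0,0.04],[0,0,0.04],[0,0,0.03],[0,0,0.02],[0,0,0.012],[0,0,0],[0,0,0]], "turn": [[0,0,0],[0,0,0],[0,0,0],[0,0,0.146],[0,0,0],[0,0,0],[0,0,0],[0,0,0],[0,0,0],[0,0,0]]}}

```text
clock: 19.4
tool_pos: [0.6201, 0.2724, 0.0119]
eef_rot: [0.794, 0.608, 0.001, 0.0]
contact_force: [-0.6, 0.1, 0.6]
opening: 0.749
finger_force: 0.0
```

Call:
{"fn": "servo_tool", "kwargs": {"translation": [[0,0,0],[0,0,0],[0,0,0],[0,0,0],[0,0,0],[0,0,-0.01],[0,0,-0.04],[0,0,-0.04],[0,0,-0.04],[0,0,0]], "turn": [[0,0,0],[0,0,0],[0,0,0],[0,0,0],[0,0,0],[0,0,0],[0,0,0],[0,0,0],[0,0,0],[0,0,0]], "grip": 0.3, "grip_force": 30}}

```text
clock: 20.65
tool_pos: [0.6218, 0.2731, 0.1445]
eef_rot: [0.794, 0.608, 0.004, 0.001]
contact_force: [-0.3, -0.6, -0.6]
opening: 0.473
finger_force: 29.9
```

```bash
cat > held.py <<'E'
from h import *
import sys
D=Deck([.5358,.003],-.112)
bay=float(sys.argv[1])
from plant import r
s=r.get_state(); R=Ro.from_quat(s["eef_rot"]).as_matrix(); p=np.arctan2(R[1,0],R[0,0])
zb=s["tool_pos"][2]-(.0115)
d=snap("wrist",sys.argv[2] if len(sys.argv)>2 else None); np.savez("last.npz",**d)
for b in blobs(d,(100,120,60),(125,255,255),300):
    c,sz,a=rect(onplane(d,b,zb+.03,True))
    if np.hypot(*(c-s["tool_pos"][:2]))<.08:
        u=R[:2,:2].T@(c-s["tool_pos"][:2]); print("rack in tool",(u*1000).round(1),sz.round(),"yaw err",round(a-(p-np.pi/2),3),b.min(0),b.max(0))
w=D.w(bay,0); plan(w[0],w[1],.07,np.pi/2-.112)
E
python3 held.py 80 w4
```

```text
rack in tool [ 38.2 -45.7] [26. 55.] yaw err 0.123 [139 144] [214 269]
rack in tool [25.4 -0.6] [44. 92.] yaw err 0.009 [226 132] [336 322]
at [0.6203 0.272  0.1421] phi 1.307 shift [-0.2698  0.0674  0.0719] rz -0.152 t 20.7
```

View pics/w4.png

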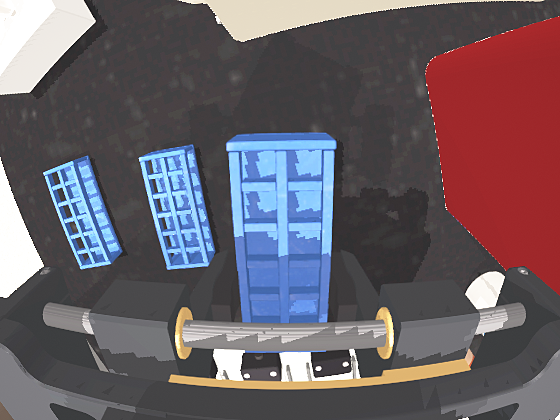

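Run:
```python
from h import *
from plant import r
d=dict(np.load("last.npz")); s=r.get_state(); R=Ro.from_quat(s["eef_rot"]).as_matrix(); zb=s["tool_pos"][2]-.0115
for uv,z in (((280,151),zb+.03),((282,133),zb),((280,133),zb+.03)):
    P=onplane(d,uv,z,True)[0]; print(uv,(R.T@(P-s["tool_pos"])*1000).round(1))
```

```text
(280, 151) [ 64.7  -0.2 -18.4]
(282, 133) [68.9  0.5 11.6]
(280, 133) [ 72.   -0.1 -18.4]
```

Call:
{"fn": "servo_tool", "kwargs": {"translation": [[0,0,0],[-0.048,0.0044,0],[-0.048,0.0044,0],[-0.048,0.0044,0],[-0.048,0.0044,0],[-0.048,0.0044,0],[-0.0477,0.0041,0],[0,0,0],[0,0,0],[0,0,0]], "turn": [[0,0,-0.152],[0,0,0],[0,0,0],[0,0,0],[0,0,0],[0,0,0],[0,0,0],[0,0,0],[0,0,0],[0,0,0]]}}

```text
clock: 21.95
tool_pos: [0.6131, -0.0148, 0.1402]
eef_rot: [0.744, 0.668, 0.0, -0.001]
contact_force: [-0.7, 0.4, -1.3]
opening: 0.475
finger_force: 29.9
```

Run:
```python
from h import *
D=Deck([.5358,.003],-.112); w=D.w(80,-11); plan(w[0],w[1],.026,np.pi/2-.112)
d=snap("wrist","w5"); np.savez("last.npz",**d)
```

```text
at [ 0.6131 -0.0148  0.1402] phi 1.462 shift [-0.0021  0.0013  0.1142] rz 0.004 t 21.95
```

View pics/w5.png

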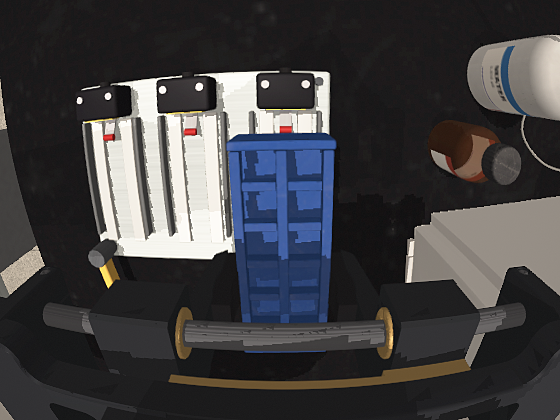

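The held rack is straight, centred on column 282, and sits over bay 3, whose housing is centred at (287,92). I'll check the bay line against the housings.

Run:
```python
from h import *
d=dict(np.load("last.npz")); D=Deck([.5358,.003],-.112); g=d["img"].astype(int).max(2)
m=((g<60)).astype(np.uint8); m[:60]=0;m[125:]=0;m[:,:75]=0;m[:,328:]=0
# housing front-top edges
for u0,u1 in ((75,135),(152,222),(250,322)):
    k=(d["img"].min(2)>150)[72:112,u0:u1].astype(np.uint8); n,_,st,c=cv2.connectedComponentsWithStats(k)
    for i in range(1,n):
        if 3<=st[i,4]<=60: 
            p=c[i]+[u0,72]; print(p.round(1),st[i,4],D.l(onplane(d,p,.040,True)[0]).round(1))
for b in blobs(d,(0,150,80),(8,255,255),10):
    p=(b.min(0)+b.max(0))/2
    if p[1]<140: print("roller",p,D.l(onplane(d,p,.02,True)[0]).round(1))
```

```text
[112.5  84. ] 4 [-60.9  95.2]
[90.5 87.5] 22 [-83.4  95. ]
[107.4  95.9] 36 [-66.4  85.8]
[ 79. 100.] 31 [-96.6  85.8]
[133.6 109.2] 9 [-41.9  72.4]
[198.7  86.4] 53 [14.  86.4]
[162.   89.4] 45 [-16.1  86.2]
[264.5  83.6] 51 [64.2 86.9]
[305.4  83.7] 51 [94.6 86.9]
[315.  95.] 3 [101.8  78.5]
roller [108.5 137. ] [-80.   49.2]
roller [190.  131.5] [-0.  49.8]
roller [285.5 129. ] [80.  50.5]
```

Call:
{"fn": "servo_tool", "kwargs": {"translation": [[0,0.0013,0.04],[0,0,0.03],[0,0,0.02],[0,0,0.01],[0,0,0.008],[0,0,0.005],[0,0,0],[0,0,0]], "turn": [[0,0,0.004],[0,0,0],[0,0,0],[0,0,0],[0,0,0],[0,0,0],[0,0,0],[0,0,0]]}}

```text
clock: 23.0
tool_pos: [0.6153, -0.0143, 0.0335]
eef_rot: [0.746, 0.666, 0.001, 0.001]
contact_force: [-12.8, 2.3, 36.7]
opening: 0.466
finger_force: 32.7
```

Call:
{"fn": "servo_tool", "kwargs": {"translation": [[0,0,-0.01],[0,0,-0.005],[0,0,0],[0,0,0],[0,0,0]], "turn": [[0,0,0],[0,0,0],[0,0,0],[0,0,0],[0,0,0]]}}

```text
clock: 23.62
tool_pos: [0.6144, -0.0171, 0.0421]
eef_rot: [0.747, 0.665, -0.0, -0.0]
contact_force: [-0.1, -0.1, -2.6]
opening: 0.464
finger_force: 31.4
```

Run:
```python
from h import *
D=Deck([.5358,.003],-.112); w=D.w(80,-9); plan(w[0],w[1],.026,np.pi/2-.112)
d=snap("wrist"); np.savez("last.npz",**d); cv2.imwrite("pics/w6.png",cv2.resize(d["img"][30:330,180:400,::-1],None,fx=2,fy=2))
s=snap("scene"); cv2.imwrite("pics/s1.png",cv2.resize(s["img"][180:300,220:400,::-1],None,fx=4,fy=4))
```

```text
at [ 0.6144 -0.0171  0.0421] phi 1.456 shift [ 0.0022 -0.0004  0.0161] rz -0.003 t 23.62
```

View pics/w6.png

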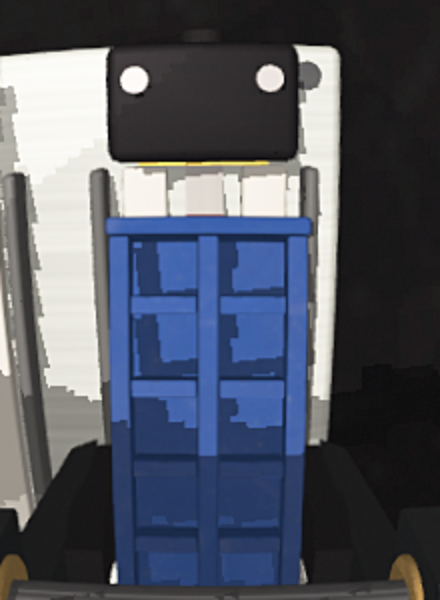

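View pics/s1.png

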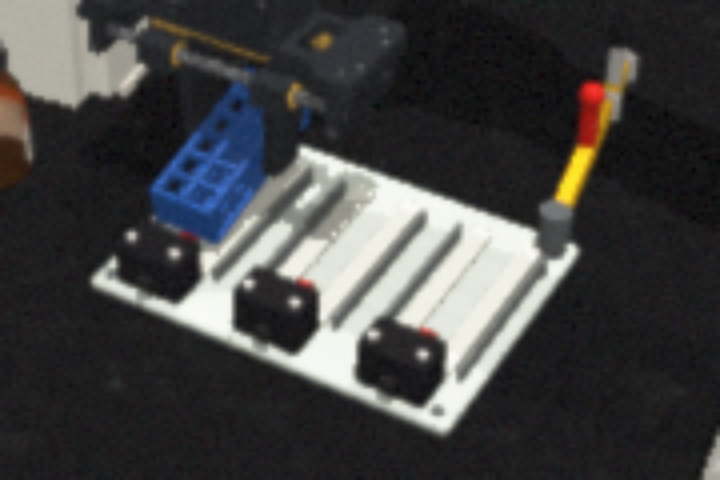

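In the wrist crop the rack sits between the guides (centre lines at crop x≈100 and 311; rack from 107 to 312), level and about central. Next I need the rack's tilt and height, and any obstacle near the gripper body.

Run:
```python
from h import *
from plant import r
s=r.get_state(); R=Ro.from_quat(s["eef_rot"]).as_matrix()
d=dict(np.load("last.npz")); D=Deck([.5358,.003],-.112)
m=cv2.inRange(hsv(d),np.array((100,120,40)),np.array((125,255,255)))
v,u=np.where((m>0)&(d["z_map"]>0)); uv=np.c_[u,v]; Rr,o=rays(d,uv,True); c=Rr@d["R"].T; X=o+Rr*(d["z_map"][v,u]/c[:,2])[:,None]
k=(X[:,2]>.03)&(X[:,2]<.12); X=X[k]; q=np.array([D.l(p) for p in X])
for y in range(-50,70,10):
    k=(q[:,1]>y)&(q[:,1]<y+10)
    if k.sum()>5:
        z=X[k,2]*1000; zt=np.percentile(z,97); e=q[k][z>zt-4]; print(y,k.sum(),"ztop",zt.round(1),"x",e[:,0].min().round(1),e[:,0].max().round(1),"y",e[:,1].max().round(1))
t=dict(np.load("top0.npz")); v,u=np.mgrid[0:420,0:560]; uv=np.c_[u.ravel(),v.ravel()]
Rr,o=rays(t,uv); X=o+Rr*t["z_map"].ravel()[:,None]; ok=t["z_map"].ravel()>0
for y in np.arange(-.12,.08,.02):
    a=ok&(X[:,1]>y)&(X[:,1]<y+.02)&(X[:,2]>.05)&(X[:,0]>.66); print(round(y,2),X[a,0].min().round(3) if a.any() else None)
```

```text
-50 1765 ztop 76.0 x 58.7 102.0 y -40.0
-40 762 ztop 73.2 x 60.6 101.0 y -38.5
-30 848 ztop 70.0 x 59.8 101.8 y -20.0
-20 2365 ztop 68.7 x 59.3 102.3 y -10.0
-10 1353 ztop 66.8 x 59.4 102.1 y -0.0
0 2598 ztop 64.2 x 59.5 102.1 y 10.0
10 1662 ztop 62.3 x 59.7 101.9 y 20.0
20 2612 ztop 59.7 x 59.7 101.9 y 30.0
30 1427 ztop 57.5 x 59.9 102.0 y 40.0
40 962 ztop 55.5 x 59.7 101.9 y 50.0
50 1291 ztop 53.1 x 59.1 102.8 y 56.7
-0.12 0.721
-0.1 0.724
-0.08 0.721
-0.06 0.721
-0.04 1.011
-0.02 0.757
0.0 0.75
0.02 0.75
0.04 0.803
0.06 0.795
```

The rack has pitched in the grip, with its +y end about 23 mm low (0.218 rad). I'll lift a little and tilt the tool to level it, then measure again.

Call:
{"fn": "servo_tool", "kwargs": {"translation": [[0.003,0,-0.01],[0.003,0,0],[0,0,0],[0,0,0],[0,0,0],[0,0,0],[0,0,0]], "turn": [[0,0,0],[0,0,0],[0,0.109,0],[0,0.109,0],[0,0,0],[0,0,0],[0,0,0]]}}

```text
clock: 24.6
tool_pos: [0.6157, -0.0088, 0.0533]
eef_rot: [0.741, 0.663, 0.081, -0.072]
contact_force: [0.1, 0.8, -1.8]
opening: 0.469
finger_force: 31.4
```

```bash
cat > pitch.py <<'E'
from h import *
from plant import r
import sys
s=r.get_state(); d=snap("wrist",sys.argv[1] if len(sys.argv)>1 else None); D=Deck([.5358,.003],-.112)
m=cv2.inRange(hsv(d),np.array((100,120,40)),np.array((125,255,255)))
n,lab=cv2.connectedComponents(m); l=lab[150:320,280]; l=l[l>0]; m=(lab==np.bincount(l).argmax())
v,u=np.where(m&(d["z_map"]>0)); Rr,o=rays(d,np.c_[u,v],True); c=Rr@d["R"].T; X=o+Rr*(d["z_map"][v,u]/c[:,2])[:,None]
t=D.l(s["tool_pos"]); zt=s["tool_pos"][2]*1000
q=np.array([D.l(p) for p in X]); P=[]
for y in np.arange(-30,100,8):
    k=abs(q[:,1]-t[1]-y)<4
    if k.sum()>20: z=X[k,2]*1000; P.append((y,np.percentile(z,97)))
P=np.array(P); f=np.polyfit(P[:,0],P[:,1],1); k=X[:,2]*1000>np.polyval(f,q[:,1]-t[1])-5
print("tcp deck",t.round(1),"z",zt.round(1),"phi",Ro.from_quat(s["eef_rot"]).as_euler("ZYX").round(3))
print("slope",f[0].round(3),"top above tcp",f[1].round(1),"rack x",np.percentile(q[k,0],[1,99]).round(1),"y end",np.percentile(q[k,1],99.5).round(1))
for b in blobs(d,(0,150,80),(8,255,255),10):
    p=(b.min(0)+b.max(0))/2
    if p[1]<150: w=D.l(onplane(d,p,.02,True)[0]); print("roller",w.round(1)) if abs(w[0])<100 else 0
E
python3 pitch.py
```

```text
tcp deck [80.7 -2.8] z 53.3 phi [ 1.459 -0.218  3.141]
slope 0.103 top above tcp 74.0 rack x [ 60.1 101.8] y end 61.5
```

```bash
cat >> pitch.py <<'E'
print([(int(a),round(float(b),1)) for a,b in P])
w=(d["img"].min(2)>140); w[:40]=False; v,u=np.where(w&(d["z_map"]>0)); Rr,o=rays(d,np.c_[u,v],True); c=Rr@d["R"].T; Y=o+Rr*(d["z_map"][v,u]/c[:,2])[:,None]
q=np.array([D.l(p) for p in Y]); 
for y in (-40,0,40,70,90):
    k=(abs(q[:,1]-y)<6)&(abs(q[:,0])<117); print("white",y,k.sum(),(np.percentile(Y[k,2],[10,50,90])*1000).round(1) if k.sum()>5 else "")
E
python3 pitch.py w7
```

```text
tcp deck [80.7 -3. ] z 53.2 phi [ 1.459 -0.218  3.141]
slope 0.104 top above tcp 73.9 rack x [ 60.1 101.8] y end 61.3
[(-30, 52.5), (-22, 76.3), (-14, 78.1), (-6, 78.0), (2, 78.2), (10, 77.9), (18, 77.9), (26, 77.8), (34, 77.7), (42, 77.8), (50, 77.5), (58, 77.4), (66, 77.7)]
white -40 382 [ 7.6  9.  14.6]
white 0 2316 [ 7.4  8.6 14.4]
white 40 2629 [ 7.4  8.6 14.6]
white 70 1846 [7.1 8.  9.1]
white 90 1827 [ 7.1  8.2 41.5]
```

View pics/w7.png

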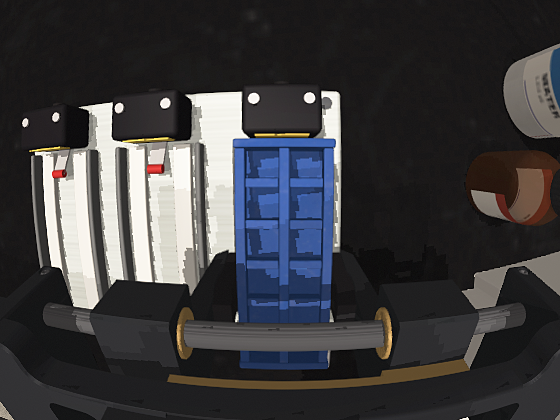

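```bash
cat > face.py <<'E'
from h import *
d=snap("wrist"); D=Deck([.5358,.003],-.112)
v,u=np.where((d["img"].max(2)<70)&(d["z_map"]>0)); k=v<200; v,u=v[k],u[k]
Rr,o=rays(d,np.c_[u,v],True); c=Rr@d["R"].T; Y=o+Rr*(d["z_map"][v,u]/c[:,2])[:,None]
k=(Y[:,2]>.037)&(Y[:,2]<.044); q=np.array([D.l(p) for p in Y[k]])
for b in (-80,0,80):
    e=q[(abs(q[:,0]-b)<24)&(q[:,1]>50)&(q[:,1]<110)]
    if len(e)>20: print("housing",b,len(e),"x",np.percentile(e[:,0],[1,99]).round(1),"y",np.percentile(e[:,1],[1,99]).round(1))
E
python3 face.py
```

```text
housing -80 1713 x [-100.4  -58. ] y [67.  94.1]
housing 0 2858 x [-20.5  21.5] y [67.6 94.6]
housing 80 3642 x [ 58.5 100.6] y [68.  95.2]
```

The rack is level now: top at z = 77.9 along its whole length, y end at 61.3, directly over bay 3. I'll lower it and release.

Call:
{"fn": "servo_tool", "kwargs": {"translation": [[-0.0039,-0.001,-0.0009],[-0.0022,0,0.0098],[-0.0022,0,0.0098],[-0.0013,0,0.0059],[-0.0006,0,0.0029],[-0.0003,0,0.0015],[0,0,0],[0,0,0]], "turn": [[0,0,0],[0,0,0],[0,0,0],[0,0,0],[0,0,0],[0,0,0],[0,0,0],[0,0,0]]}}

```text
clock: 25.75
tool_pos: [0.615, -0.013, 0.0274]
eef_rot: [0.742, 0.662, 0.083, -0.072]
contact_force: [-11.5, -3.3, 40.1]
opening: 0.486
finger_force: 29.8
```

Call:
{"fn": "servo_tool", "kwargs": {"translation": [[0,0,0],[0,0,0],[0,0,0],[0,0,0]], "turn": [[0,0,0],[0,0,0],[0,0,0],[0,0,0]], "grip": 0.68}}

```text
clock: 26.25
tool_pos: [0.6141, -0.0149, 0.0216]
eef_rot: [0.742, 0.661, 0.081, -0.072]
contact_force: [1.2, 0.3, 0.5]
opening: 0.682
finger_force: 0.3
```

Call:
{"fn": "servo_tool", "kwargs": {"translation": [[0.0043,0,-0.0195],[0.0043,0,-0.0195],[0.0086,0,-0.039],[0,0,0],[0,0,0],[0,0,0],[0,0,0]], "turn": [[0,0,0],[0,0,0],[0,0,0],[0,-0.109,0],[0,-0.109,0],[0,0,0],[0,0,0]]}}

```text
clock: 27.12
tool_pos: [0.6138, -0.0159, 0.1025]
eef_rot: [0.747, 0.665, 0.0, -0.0]
contact_force: [-0.2, -0.4, -0.1]
opening: 0.679
finger_force: 0.0
```

```bash
python3 pitch.py; python3 look.py w8
```

```text
tcp deck [ 79.7 -10.1] z 102.5 phi [ 1.455 -0.     3.142]
slope -0.238 top above tcp 60.7 rack x [ 59.5 101. ] y end 57.6
roller [-79.7  49. ]
roller [ 0.1 49.7]
[(-30, 67.8), (-22, 65.8), (-14, 64.1), (-6, 61.8), (2, 60.2), (10, 58.6), (18, 56.4), (26, 54.5), (34, 52.3), (42, 50.7), (50, 48.6), (58, 46.8), (66, 45.1)]
white -40 1588 [ 7.4  8.6 14.3]
white 0 1852 [ 7.3  8.5 14.4]
white 40 2024 [ 7.3  8.6 14.5]
white 70 1569 [ 7.1  8.1 12.8]
white 90 1586 [ 7.1  8.2 41.4]
blue 0.03 [250 123] [319 292] [ 0.6145 -0.0146] [ 52. 131.] -0.115
blue 0.036 [250 123] [319 292] [ 0.6148 -0.0123] [ 51. 128.] -0.115
blue 0.044 [250 123] [319 292] [ 0.6152 -0.0093] [ 49. 123.] -0.115
blue 0.03 [530  36] [559 115] [0.8398 0.0783] [29. 69.] 0.226
blue 0.036 [530  36] [559 115] [0.8339 0.078 ] [28. 68.] 0.226
blue 0.044 [530  36] [559 115] [0.826  0.0775] [27. 65.] 0.226
top [0.4133 0.3068] [ 46. 114.] -0.035
top [0.5201 0.2831] [ 47. 116.] -0.117
top [0.6182 0.033 ] [30. 43.] 1.469
green (array([ 0.57278387, -0.39688788]), array([103.66577911, 105.50289917]), np.float64(-1.2992955091977794))
```

Run:
```python
from h import *
s=snap("scene"); a=cv2.resize(s["img"][170:290,215:375,::-1],None,fx=3.5,fy=3.5)
b=cv2.imread("pics/w8.png")[50:370,170:400]; b=cv2.resize(b,(int(230*420/320),420))[:a.shape[0]]
h=min(a.shape[0],b.shape[0]); im=np.hstack([a[:h],b[:h]]); print(im.shape); cv2.imwrite("pics/c8.png",im[:, :800] if im.shape[1]>800 else im)
```

```text
(420, 861, 3)
```

View pics/c8.png

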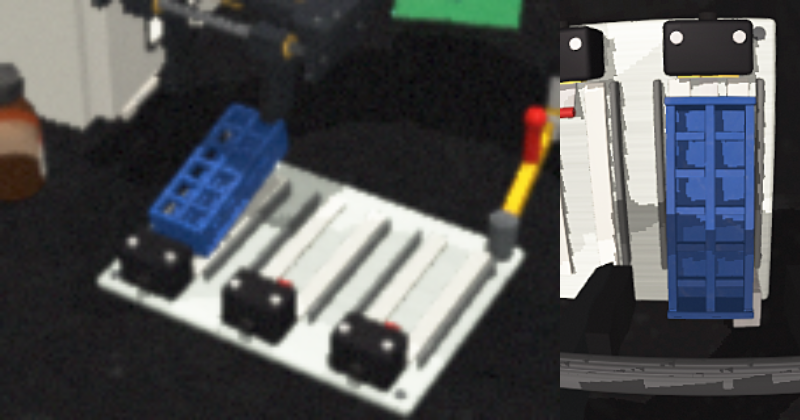

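Released, but the rack's rear end is hung up on the keeper (visible under its lower right corner). I'll regrasp it at its centre, level it and set it further forward.

Call:
{"fn": "servo_tool", "kwargs": {"translation": [[0.014,0,0.0],[0,0,0.03],[0,0,0.025],[0,0,0.0165],[0,0,0],[0,0,0]], "turn": [[0,0,0],[0,0,0],[0,0,0],[0,0,0],[0,0,0],[0,0,0]]}}

```text
clock: 28.08
tool_pos: [0.6162, -0.0007, 0.0312]
eef_rot: [0.747, 0.665, 0.001, 0.0]
contact_force: [0.2, 0.0, 0.9]
opening: 0.682
finger_force: 0.0
```

Call:
{"fn": "servo_tool", "kwargs": {"translation": [[0,0,0],[0,0,0],[0,0,0],[0,0,0],[0,0,-0.015],[0,0,-0.015],[0,0,0],[0,0,0],[0,0,0],[0,0,0]], "turn": [[0,0,0],[0,0,0],[0,0,0],[0,0,0],[0,0,0],[0,0,0],[0,0.115,0],[0,0.115,0],[0,0,0],[0,0,0]], "grip": 0.3, "grip_force": 45}}

```text
clock: 29.32
tool_pos: [0.6157, 0.0001, 0.0612]
eef_rot: [0.741, 0.661, 0.086, -0.076]
contact_force: [0.2, 0.7, -1.8]
opening: 0.462
finger_force: 45.8
```

```bash
python3 pitch.py; python3 face.py
```

```text
tcp deck [79.7  6. ] z 61.2 phi [ 1.457 -0.23   3.141]
slope 0.15 top above tcp 81.7 rack x [ 59.1 100.9] y end 54.8
[(-30, 60.0), (-22, 84.3), (-14, 86.0), (-6, 85.7), (2, 85.7), (10, 85.7), (18, 85.6), (26, 85.6), (34, 85.5), (42, 85.5), (50, 85.8)]
white -40 330 [ 7.5  8.7 14.4]
white 0 1829 [ 7.4  8.8 14.6]
white 40 2456 [ 7.3  8.7 14.7]
white 70 1948 [7.1 8.  9.2]
white 90 1761 [ 7.1  8.2 41.5]
housing -80 1649 x [-100.7  -58.2] y [67.2 93.9]
housing 0 2705 x [-20.4  21.4] y [67.8 94.8]
housing 80 3293 x [ 58.6 100.5] y [68.5 95. ]
```

Call:
{"fn": "servo_tool", "kwargs": {"translation": [[0.0065,0,0.0015],[0,0,0],[-0.0023,0,0.0097],[-0.0023,0,0.0097],[-0.0023,0,0.0097],[-0.0014,0,0.0058],[-0.0006,0,0.0024],[0,0,0],[0,0,0]], "turn": [[0,0,0],[0,0,0],[0,0,0],[0,0,0],[0,0,0],[0,0,0],[0,0,0],[0,0,0],[0,0,0]]}}

```text
clock: 30.55
tool_pos: [0.616, 0.0053, 0.0224]
eef_rot: [0.742, 0.661, 0.085, -0.076]
contact_force: [-2.2, -1.4, 1.8]
opening: 0.463
finger_force: 47.3
```

```bash
python3 pitch.py
```

```text
tcp deck [79.4 11.3] z 22.4 phi [ 1.456 -0.23  -3.141]
slope 0.15 top above tcp 43.0 rack x [ 58.8 100.6] y end 60.0
[(-30, 21.4), (-22, 45.6), (-14, 47.2), (-6, 46.8), (2, 47.1), (10, 46.9), (18, 46.7), (26, 46.9), (34, 46.7), (42, 46.8), (50, 47.1)]
white -40 0 
white 0 1269 [ 7.4  8.6 14.4]
white 40 3202 [ 7.3  8.6 14.6]
white 70 2636 [7.1 8.  9.1]
white 90 2276 [ 7.1  8.2 41.5]
```

Call:
{"fn": "servo_tool", "kwargs": {"translation": [[0,0,0],[0,0,0],[0,0,0],[0.0046,0,-0.0194],[0.0092,0,-0.0388],[0.0092,0,-0.0388],[0.0092,0,-0.0388],[0,0,0],[0,0,0],[0,0,0]], "turn": [[0,0,0],[0,0,0],[0,0,0],[0,0,0],[0,0,0],[0,0,0],[0,-0.115,0],[0,-0.115,0],[0,0,0],[0,0,0]], "grip": 0.66}}

```text
clock: 31.85
tool_pos: [0.6158, 0.0046, 0.1615]
eef_rot: [0.747, 0.665, -0.0, -0.0]
contact_force: [0.3, -0.8, -0.1]
opening: 0.662
finger_force: 0.0
```

```bash
python3 pitch.py|head -4
python3 - <<'E'
from h import *
plan(.5222,.2355,.2,np.pi/2-.125)
E
```

```text
tcp deck [79.3 10.5] z 161.5 phi [ 1.455  0.    -3.14 ]
slope 0.002 top above tcp 44.7 rack x [ 59.5 100.6] y end 60.6
[(-30, 44.8), (-22, 44.5), (-14, 44.9), (-6, 44.5), (2, 44.6), (10, 44.7), (18, 44.5), (26, 44.7), (34, 44.7), (42, 44.7), (50, 45.1)]
white -40 1246 [ 7.4  8.6 14.5]
at [0.6157 0.0038 0.1611] phi 1.454 shift [ 0.2192 -0.12   -0.0388] rz 0.008 t 31.9
```

Rack 3 is flat in bay 3 (top 44.7, end 60.6). Next is the middle rack.

Call:
{"fn": "servo_tool", "kwargs": {"translation": [[0.0438,-0.024,-0.0078],[0.0438,-0.024,-0.0078],[0.0438,-0.024,-0.0078],[0.0438,-0.024,-0.0078],[0.0438,-0.024,-0.0078],[0,0,0],[0,0,0],[0,0,0]], "turn": [[0,0,0],[0,0,0],[0,0,0],[0,0,0],[0,0,0],[0,0,0],[0,0,0],[0,0,0]]}}

```text
clock: 32.9
tool_pos: [0.5231, 0.2343, 0.1999]
eef_rot: [0.748, 0.664, -0.001, 0.0]
contact_force: [-0.6, 0.1, -0.7]
opening: 0.666
finger_force: 0.0
```

```bash
cat > racks.py <<'E'
from h import *
import sys
d=snap("wrist"); np.savez("last.npz",**d)
m=cv2.inRange(hsv(d),np.array((100,120,40)),np.array((125,255,255))).astype(bool)
v,u=np.where(m&(d["z_map"]>0)); Rr,o=rays(d,np.c_[u,v],True); c=Rr@d["R"].T; X=o+Rr*(d["z_map"][v,u]/c[:,2])[:,None]
lab=cv2.connectedComponents(m.astype(np.uint8))[1][v,u]
for l in np.unique(lab):
    Y=X[(lab==l)&(X[:,2]>.024)&(X[:,2]<.036)]
    if len(Y)>300: c,s,a=rect(Y); print("rack",c.round(4),s.round(),round(a,3),len(Y))
if len(sys.argv)>1: plan(*map(float,sys.argv[1:4]),np.pi/2+float(sys.argv[4]))
E
python3 racks.py .522 .285 .012 -.125
```

```text
rack [0.4165 0.3107] [ 44. 110.] -0.039 2496
rack [0.5157 0.2335] [ 44. 110.] -0.139 2363
at [0.523  0.2347 0.2001] phi 1.452 shift [ 0.0501 -0.0069  0.188 ] rz 0.006 t 32.95
```

The middle rack has been knocked aside to (0.5157, 0.2335), and the gripper is almost over it already.

Call:
{"fn": "servo_tool", "kwargs": {"translation": [[-0.002,-0.0071,0.04],[0,0,0.05],[0,0,0.04],[0,0,0.03],[0,0,0.018],[0,0,0.01],[0,0,0],[0,0,0]], "turn": [[0,0,0.02],[0,0,0],[0,0,0],[0,0,0],[0,0,0],[0,0,0],[0,0,0],[0,0,0]]}}

```text
clock: 33.95
tool_pos: [0.5157, 0.2363, 0.0137]
eef_rot: [0.753, 0.658, 0.001, 0.0]
contact_force: [-0.5, 0.2, -0.4]
opening: 0.664
finger_force: 0.0
```

Call:
{"fn": "servo_tool", "kwargs": {"translation": [[0,0,0],[0,0,0],[0,0,0],[0,0,0],[0,0,-0.01],[0,0,-0.04],[0,0,-0.04],[0,0,0],[0,0,0]], "turn": [[0,0,0],[0,0,0],[0,0,0],[0,0,0],[0,0,0],[0,0,0],[0,0,0],[0,0,0],[0,0,0]], "grip": 0.3, "grip_force": 40}}

```text
clock: 35.08
tool_pos: [0.5144, 0.2352, 0.1021]
eef_rot: [0.753, 0.658, -0.001, 0.0]
contact_force: [-0.2, -0.3, -2.5]
opening: 0.475
finger_force: 40.0
```

```bash
python3 pitch.py|head -3;python3 - <<'E'
from h import *
D=Deck([.5358,.003],-.112); w=D.w(0,3); plan(w[0],w[1],.1,np.pi/2-.112)
E
```

```text
tcp deck [-47.3 228.3] z 102.1 phi [ 1.436e+00  1.000e-03 -3.140e+00]
slope 0.147 top above tcp 115.4 rack x [-67.4 -25.4] y end 281.0
[(-30, 93.5), (-22, 119.0), (-14, 119.3), (-6, 119.1), (2, 119.2), (10, 119.2), (18, 119.1), (26, 119.5), (34, 119.1), (42, 119.2), (50, 119.2)]
at [0.5141 0.2351 0.1015] phi 1.436 shift [-0.224   0.0527  0.0019] rz -0.023 t 35.12
```

Call:
{"fn": "servo_tool", "kwargs": {"translation": [[0,0,0],[-0.044,0.0095,0],[-0.044,0.0095,0],[-0.044,0.0095,0],[-0.044,0.0095,0],[-0.044,0.0095,0],[0,0,0.02],[0,0,0],[0,0,0]], "turn": [[0,0,-0.023],[0,0,0],[0,0,0],[0,0,0],[0,0,0],[0,0,0],[0,0,0],[0,0,0],[0,0,0]]}}

```text
clock: 36.25
tool_pos: [0.5375, 0.0133, 0.0827]
eef_rot: [0.745, 0.667, 0.0, -0.0]
contact_force: [-0.5, 0.4, -2.4]
opening: 0.473
finger_force: 40.0
```

```bash
python3 pitch.py|head -3; python3 face.py
```

```text
tcp deck [ 0.5 10.4] z 82.7 phi [ 1.461e+00 -1.000e-03 -3.141e+00]
slope 0.15 top above tcp 96.1 rack x [-19.9  21.6] y end 62.9
[(-30, 74.1), (-22, 99.6), (-14, 100.0), (-6, 99.9), (2, 100.0), (10, 100.0), (18, 99.9), (26, 100.2), (34, 99.9), (42, 100.1), (50, 100.1)]
housing -80 2578 x [-100.8  -58.7] y [67.6 94.3]
housing 0 3144 x [-21.3  20.6] y [68.2 94.7]
housing 80 2619 x [ 57.8 100.1] y [68.4 95.2]
```

Call:
{"fn": "servo_tool", "kwargs": {"translation": [[-0.002,-0.001,0],[0,0,0.02],[0,0,0.015],[0,0,0.01],[0,0,0.006],[0,0,0.0035],[0,0,0],[0,0,0]], "turn": [[0,0,0],[0,0,0],[0,0,0],[0,0,0],[0,0,0],[0,0,0],[0,0,0],[0,0,0]]}}

```text
clock: 37.35
tool_pos: [0.5366, 0.0103, 0.0286]
eef_rot: [0.746, 0.666, 0.0, 0.0]
contact_force: [0.3, -0.6, -2.6]
opening: 0.475
finger_force: 40.0
```

```bash
python3 pitch.py|head -3
```

```text
tcp deck [-0.   7.3] z 28.6 phi [ 1.459 -0.     3.141]
slope 0.15 top above tcp 42.0 rack x [-20.5  21.2] y end 59.9
[(-30, 20.1), (-22, 45.4), (-14, 45.9), (-6, 45.6), (2, 45.8), (10, 45.8), (18, 45.7), (26, 46.1), (34, 45.7), (42, 45.9), (50, 45.9)]
```

Call:
{"fn": "servo_tool", "kwargs": {"translation": [[0,0,0],[0,0,0],[0,0,0],[0,0,-0.02],[0,0,-0.04],[0,0,-0.05],[0,0,-0.05],[0,0,0],[0,0,0]], "turn": [[0,0,0],[0,0,0],[0,0,0],[0,0,0],[0,0,0],[0,0,0],[0,0,0],[0,0,0],[0,0,0]], "grip": 0.66}}

```text
clock: 38.52
tool_pos: [0.5359, 0.0097, 0.1879]
eef_rot: [0.746, 0.666, -0.0, 0.0]
contact_force: [0.0, -0.3, 0.4]
opening: 0.662
finger_force: 0.0
```

```bash
python3 pitch.py|head -3
```

```text
tcp deck [-0.6  6.7] z 187.9 phi [ 1.459e+00  1.000e-03 -3.141e+00]
slope 0.004 top above tcp 44.7 rack x [-20.4  20.6] y end 60.0
roller [-79.9  49.4]
```

Call:
{"fn": "servo_tool", "kwargs": {"translation": [[0.051,-0.0292,0],[0.051,-0.0292,0],[0.051,-0.0292,0],[0.051,-0.0292,0],[0.051,-0.0292,0],[0,0,0],[0,0,0],[0,0,0]], "turn": [[0,0,0],[0,0,0],[0,0,0],[0,0,0],[0,0,0],[0,0,0],[0,0,0],[0,0,0]]}}

```text
clock: 39.58
tool_pos: [0.4203, 0.2778, 0.1874]
eef_rot: [0.747, 0.665, -0.001, 0.001]
contact_force: [-0.3, 0.5, 0.6]
opening: 0.66
finger_force: 0.0
```

```bash
python3 racks.py .4165 .3107 .012 -.039
```

```text
rack [0.4164 0.3106] [ 43. 110.] -0.045 2585
at [0.4205 0.2779 0.1877] phi 1.456 shift [ 0.0324 -0.0077  0.1756] rz -0.076 t 39.62
```

Call:
{"fn": "servo_tool", "kwargs": {"translation": [[0.031,-0.0077,0.03],[0,0,0.04],[0,0,0.04],[0,0,0.03],[0,0,0.02],[0,0,0.0155],[0,0,0],[0,0,0]], "turn": [[0,0,0],[0,0,-0.073],[0,0,0],[0,0,0],[0,0,0],[0,0,0],[0,0,0],[0,0,0]]}}

```text
clock: 40.62
tool_pos: [0.4162, 0.3111, 0.0131]
eef_rot: [0.721, 0.693, 0.0, 0.0]
contact_force: [-0.2, 0.5, -0.7]
opening: 0.657
finger_force: 0.0
```

Call:
{"fn": "servo_tool", "kwargs": {"translation": [[0,0,0],[0,0,0],[0,0,0],[0,0,0],[0,0,-0.01],[0,0,-0.04],[0,0,-0.04],[0,0,0],[0,0,0]], "turn": [[0,0,0],[0,0,0],[0,0,0],[0,0,0],[0,0,0],[0,0,0],[0,0,0],[0,0,0],[0,0,0]], "grip": 0.3, "grip_force": 40}}

```text
clock: 41.75
tool_pos: [0.4154, 0.3109, 0.1023]
eef_rot: [0.721, 0.693, -0.001, 0.0]
contact_force: [0.1, -0.6, -1.7]
opening: 0.475
finger_force: 40.0
```

```bash
python3 pitch.py|head -3
```

```text
tcp deck [-154.1  292.5] z 102.3 phi [ 1.532e+00  1.000e-03 -3.141e+00]
slope 0.123 top above tcp 115.6 rack x [-177.  -133.2] y end 347.3
[(-30, 93.9), (-22, 119.1), (-14, 119.5), (-6, 119.5), (2, 119.4), (10, 119.6), (18, 119.4), (26, 119.8), (34, 119.3), (42, 119.5), (50, 119.6), (58, 119.1)]
```

Call:
{"fn": "servo_tool", "kwargs": {"translation": [[0,0,0],[-0.0476,0.0123,0],[-0.0476,0.0123,0],[-0.0476,0.0123,0],[-0.0476,0.0123,0],[-0.0476,0.0123,0],[-0.0476,0.0123,0],[0,0,0.02],[0,0,0],[0,0,0]], "turn": [[0,0,0.073],[0,0,0],[0,0,0],[0,0,0],[0,0,0],[0,0,0],[0,0,0],[0,0,0],[0,0,0],[0,0,0]]}}

```text
clock: 43.05
tool_pos: [0.4567, 0.0207, 0.0825]
eef_rot: [0.745, 0.667, -0.0, -0.001]
contact_force: [-0.4, 1.0, -1.7]
opening: 0.474
finger_force: 40.0
```

```bash
python3 pitch.py|head -3; python3 face.py
```

```text
tcp deck [-80.6   8.7] z 82.5 phi [ 1.461 -0.    -3.141]
slope 0.123 top above tcp 95.9 rack x [-101.   -59.5] y end 63.1
[(-30, 74.1), (-22, 99.4), (-14, 99.8), (-6, 99.8), (2, 99.7), (10, 99.9), (18, 99.7), (26, 100.1), (34, 99.6), (42, 99.8), (50, 100.0), (58, 99.2)]
housing -80 3163 x [-101.2  -59.4] y [67.7 94.3]
housing 0 2559 x [-22.2  19.5] y [68.2 94.6]
housing 80 1596 x [57.3 99.9] y [68.7 95.2]
```

Rack 1 is aligned in x, its end needs to come back 3 mm, and its bottom is at about 70. I'll lower it.

Call:
{"fn": "servo_tool", "kwargs": {"translation": [[-0.0025,0,0],[0,0,0.02],[0,0,0.015],[0,0,0.01],[0,0,0.006],[0,0,0.0035],[0,0,0],[0,0,0]], "turn": [[0,0,0],[0,0,0],[0,0,0],[0,0,0],[0,0,0],[0,0,0],[0,0,0],[0,0,0]]}}

```text
clock: 44.15
tool_pos: [0.4569, 0.0171, 0.0285]
eef_rot: [0.746, 0.666, 0.0, 0.0]
contact_force: [-0.1, -0.4, -1.2]
opening: 0.474
finger_force: 40.0
```

```bash
python3 pitch.py|head -3
```

```text
tcp deck [-80.    5.1] z 28.5 phi [ 1.459 -0.     3.141]
slope 0.125 top above tcp 41.9 rack x [-100.4  -58.7] y end 59.5
[(-30, 20.0), (-22, 45.5), (-14, 45.8), (-6, 45.7), (2, 45.7), (10, 45.9), (18, 45.7), (26, 46.1), (34, 45.7), (42, 45.9), (50, 46.1), (58, 45.3)]
```

Call:
{"fn": "servo_tool", "kwargs": {"translation": [[0,0,0],[0,0,0],[0,0,0],[0,0,-0.02],[0,0,-0.05],[0,0,-0.05],[0,0,-0.05],[-0.04,0.04,0],[-0.03,0.04,0],[0,0,0]], "turn": [[0,0,0],[0,0,0],[0,0,0],[0,0,0],[0,0,0],[0,0,0],[0,0,0],[0,0,0],[0,0,0],[0,0,0]], "grip": 0.5}}

```text
clock: 45.45
tool_pos: [0.5303, -0.0654, 0.1978]
eef_rot: [0.748, 0.664, 0.0, 0.001]
contact_force: [-0.1, 0.8, 0.1]
opening: 0.498
finger_force: 0.0
```

Run:
```python
from h import *
import subprocess
d=snap("wrist"); D=Deck([.5358,.003],-.112)
m=cv2.inRange(hsv(d),np.array((100,120,40)),np.array((125,255,255))).astype(bool)
v,u=np.where(m&(d["z_map"]>0)); Rr,o=rays(d,np.c_[u,v],True); c=Rr@d["R"].T; X=o+Rr*(d["z_map"][v,u]/c[:,2])[:,None]
lab=cv2.connectedComponents(m.astype(np.uint8))[1][v,u]
for l in np.unique(lab):
    Y=X[(lab==l)&(X[:,2]>.036)&(X[:,2]<.06)]
    if len(Y)>300: c,s,a=rect(Y); print("rack deck",D.l(c).round(1),s.round(),round(a+.112,3),np.percentile(Y[:,2],[50,98]).round(4))
t=snap("top"); sc=snap("scene")
a=cv2.resize(t["img"][150:290,220:440],None,fx=2.5,fy=2.5)[:,:,::-1]; b=cv2.resize(sc["img"][130:290,230:380],(328,350))[:,:,::-1]
h=min(len(a),len(b)); im=np.hstack([a[:h,:472],b[:h]]); cv2.imwrite("pics/c9.png",im); print(im.shape)
for b in blobs(t,(60,100,40),(90,255,255),100): print("green",rect(onplane(t,b,.014)))
for b in blobs(t,(100,120,60),(125,255,255),15):
    w=onplane(t,b,.034).mean(0)
    if w[0]<.8 and abs(w[1])<.6: print("blue",b.mean(0),w.round(3),rect(onplane(t,b,.034))[1])
```

```text
rack deck [-0.1  4.6] [ 42. 109.] 0.001 [0.0436 0.0451]
rack deck [79.2  5.6] [ 44. 110.] -0.003 [0.0433 0.0451]
rack deck [-79.4   4.2] [ 44. 110.] -0.002 [0.0435 0.0453]
(350, 800, 3)
green (array([ 0.5676554 , -0.37811346]), array([105.51468658, 145.30558777]), np.float64(0.2698169008398601))
blue [268.41836735 262.46938776] [0.454 0.016 0.034] [ 40.74962234 105.81071472]
blue [265.5 235. ] [0.536 0.016 0.034] [41.86484146 86.47814941]
blue [394.825 213.425] [ 0.555 -0.376  0.034] [27.79149818 77.86025238]
blue [262.82191781 209.91780822] [0.612 0.016 0.034] [42.98258972 81.63982391]
```

View pics/c9.png

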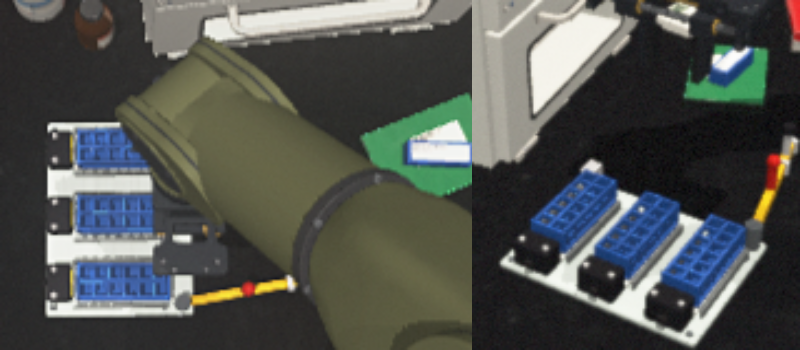

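All three racks are flat in their bays (deck y 4.2 to 5.6; home is 6). The slide box lies on the notebook, the arm is out, and the bottle at the upper left is standing. Next I'll close the arm.

Call:
{"fn": "servo_tool", "kwargs": {"translation": [[-0.0375,-0.0465,0],[-0.0375,-0.0465,0],[0,0,0.04],[0,0,0.04],[0,0,0.04],[0,0,0.028],[0,0,0],[0,0,0]], "turn": [[0,0,0],[0,0,0],[0,0,0],[0,0,0],[0,0,0],[0,0,0],[0,0,0],[0,0,0]]}}

```text
clock: 46.6
tool_pos: [0.4277, -0.1247, 0.0512]
eef_rot: [0.745, 0.667, 0.0, 0.0]
contact_force: [-0.1, -0.1, -0.4]
opening: 0.497
finger_force: 0.0
```

Call:
{"fn": "servo_tool", "kwargs": {"translation": [[0,0,0],[0,0,0],[0,0,0],[0,0,0],[0,0,0]], "turn": [[0,0,0],[0,0,0],[0,0,0],[0,0,0],[0,0,0]], "grip": 0.05, "grip_force": 20}}

```text
clock: 47.22
tool_pos: [0.4293, -0.126, 0.0507]
eef_rot: [0.746, 0.666, 0.001, 0.001]
contact_force: [4.7, -2.1, 5.7]
opening: 0.149
finger_force: 19.3
```

Call:
{"fn": "servo_tool", "kwargs": {"translation": [[0.0025,0.0102,0],[0.0039,0.0097,0],[0.0052,0.0091,0],[0.0065,0.0083,0],[0.0075,0.0073,0],[0.0085,0.0062,0],[0.0092,0.005,0],[0.0099,0.0036,0],[0.0103,0.0022,0],[0.0105,0.0007,0]], "turn": [[0,0,0],[0,0,0],[0,0,0],[0,0,0],[0,0,0],[0,0,0],[0,0,0],[0,0,0],[0,0,0],[0,0,0]]}}

```text
clock: 48.48
tool_pos: [0.4989, -0.0582, 0.05]
eef_rot: [0.746, 0.666, 0.001, 0.0]
contact_force: [3.0, -3.8, -3.3]
opening: 0.146
finger_force: 20.0
```

Call:
{"fn": "servo_tool", "kwargs": {"translation": [[0.002,0,0],[0.002,0,0],[0,0,0],[0,0,0],[0,0,0]], "turn": [[0,0,0],[0,0,0],[0,0,0],[0,0,0],[0,0,0]]}}

```text
clock: 49.1
tool_pos: [0.4995, -0.0544, 0.0501]
eef_rot: [0.745, 0.667, 0.001, 0.0]
contact_force: [4.3, -2.0, -4.9]
opening: 0.149
finger_force: 20.2
```

Call:
{"fn": "servo_tool", "kwargs": {"translation": [[0.002,0,0],[0.002,0,0],[0.002,0,0],[0,0,0],[0,0,0]], "turn": [[0,0,0],[0,0,0],[0,0,0],[0,0,0],[0,0,0]]}}

```text
clock: 49.72
tool_pos: [0.4995, -0.0532, 0.05]
eef_rot: [0.747, 0.665, -0.002, 0.002]
contact_force: [5.1, -11.0, -3.0]
opening: 0.147
finger_force: 20.0
```

Call:
{"fn": "servo_tool", "kwargs": {"translation": [[0,0,0],[0,0,0],[0,0,0],[0,0,-0.05],[0,0,-0.05],[0,0,-0.05],[0,0.03,0],[0,0,0],[0,0,0]], "turn": [[0,0,0],[0,0,0],[0,0,0],[0,0,0],[0,0,0],[0,0,0],[0,0,0],[0,0,0],[0,0,0]], "grip": 0.5}}

```text
clock: 50.85
tool_pos: [0.5273, -0.0521, 0.1996]
eef_rot: [0.745, 0.667, -0.001, -0.001]
contact_force: [-0.6, 0.4, 0.2]
opening: 0.509
finger_force: 0.0
```

Run:
```python
from h import *
D=Deck([.5358,.003],-.112)
d=snap("wrist","w10"); np.savez("last.npz",**d)
v,u=np.mgrid[0:260,0:560]; z=d["z_map"][:260].ravel(); uv=np.c_[u.ravel(),v.ravel()]
Rr,o=rays(d,uv,True); c=Rr@d["R"].T; X=o+Rr*(z/c[:,2])[:,None]; q=((X[:,:2]-D.o)@D.R)*1000; hs=hsv(d)[:260].reshape(-1,3)
y=(hs[:,0]>20)&(hs[:,0]<35)&(hs[:,1]>120)&(z>0)&(abs(X[:,2]-.035)<.006)&(q[:,1]<-40)
print("arm",y.sum()); f=np.polyfit(q[y,0],q[y,1],1); print("slope",f.round(4), q[y].min(0).round(),q[y].max(0).round())
k=(z>0)&(X[:,2]>.070)&(X[:,2]<.082)&(abs(q[:,1]+66)<20)&(q[:,0]>0)&(q[:,0]<110); print("knob",k.sum(),q[k].mean(0).round(1),np.ptp(q[k],axis=0).round(1))
k=(z>0)&(X[:,2]>.070)&(X[:,2]<.084)&(abs(q[:,1]+66)<20)&(q[:,0]<0)&(q[:,0]>-60); print("ball",k.sum(),q[k].mean(0).round(1))
w=D.w(42,-66); plan(w[0],w[1],.052,np.pi/2-.112)
```

```text
arm 735
slope [ 1.10000e-02 -6.27139e+01] [-95. -68.] [ 75. -59.]
knob 227 [ 42.1 -62.2] [14.3 14.1]
ball 237 [-29.1 -62. ]
at [ 0.5271 -0.0522  0.1995] phi 1.46 shift [-0.0102  0.0449  0.1474] rz 0.001 t 50.9
```

View pics/w10.png

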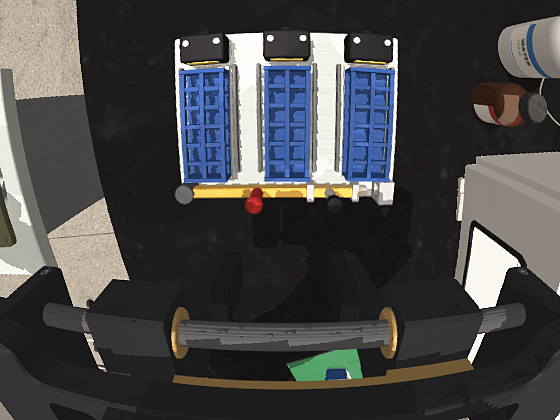

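The arm is shut and square to the deck, with the bolt aligned to the keeper and the knob at (335,203). The knob measures at deck (42,−62). I'll grasp it and throw the bolt.

Call:
{"fn": "servo_tool", "kwargs": {"translation": [[-0.0067,0.045,0],[0,0,0.04],[0,0,0.04],[0,0,0.04],[0,0,0.0275],[0,0,0],[0,0,0]], "turn": [[0,0,0],[0,0,0],[0,0,0],[0,0,0],[0,0,0],[0,0,0],[0,0,0]]}}

```text
clock: 51.78
tool_pos: [0.5728, -0.0637, 0.0535]
eef_rot: [0.745, 0.667, 0.0, 0.0]
contact_force: [0.8, -0.8, 0.6]
opening: 0.497
finger_force: 0.0
```

Call:
{"fn": "servo_tool", "kwargs": {"translation": [[0,0,0],[0,0,0],[0,0,0],[0,0,0],[0,0,0]], "turn": [[0,0,0],[0,0,0],[0,0,0],[0,0,0],[0,0,0]], "grip": 0.05, "grip_force": 15}}

```text
clock: 52.4
tool_pos: [0.5727, -0.0642, 0.0531]
eef_rot: [0.746, 0.666, -0.0, 0.0]
contact_force: [-1.2, -0.7, 5.5]
opening: 0.158
finger_force: 15.0
```

Call:
{"fn": "servo_tool", "kwargs": {"translation": [[0,0.005,0],[0,0.005,0],[0,0.005,0],[0,0.005,0],[0,0.005,0],[0,0.004,0],[0,0.001,0],[0,0,0],[0,0,0]], "turn": [[0,0,0],[0,0,0],[0,0,0],[0,0,0],[0,0,0],[0,0,0],[0,0,0],[0,0,0],[0,0,0]]}}

```text
clock: 53.52
tool_pos: [0.599, -0.0671, 0.0529]
eef_rot: [0.745, 0.667, -0.003, -0.002]
contact_force: [-9.2, 1.3, 12.1]
opening: 0.155
finger_force: 15.0
```

Call:
{"fn": "servo_tool", "kwargs": {"translation": [[0,0.002,0],[0,0.002,0],[0,0,0],[0,0,0]], "turn": [[0,0,0],[0,0,0],[0,0,0],[0,0,0]]}}

```text
clock: 54.02
tool_pos: [0.5992, -0.0671, 0.0526]
eef_rot: [0.745, 0.667, -0.006, -0.004]
contact_force: [-16.7, 2.0, 17.5]
opening: 0.159
finger_force: 15.0
```

Call:
{"fn": "servo_tool", "kwargs": {"translation": [[0,-0.002,0],[0,-0.002,0],[0,0,0],[0,0,0]], "turn": [[0,0,0],[0,0,0],[0,0,0],[0,0,0]]}}

```text
clock: 54.52
tool_pos: [0.599, -0.0671, 0.0528]
eef_rot: [0.745, 0.667, -0.003, -0.002]
contact_force: [-9.1, 0.4, 11.2]
opening: 0.165
finger_force: 15.0
```

Call:
{"fn": "servo_tool", "kwargs": {"translation": [[0,0,0],[0,0,0],[0,0,0],[0,0,-0.05],[0,0,-0.05],[0,0,-0.05],[0,-0.04,0],[0,0,0],[0,0,0]], "turn": [[0,0,0],[0,0,0],[0,0,0],[0,0,0],[0,0,0],[0,0,0],[0,0,0],[0,0,0],[0,0,0]], "grip": 0.4}}

```text
clock: 55.65
tool_pos: [0.5634, -0.0634, 0.2028]
eef_rot: [0.746, 0.666, 0.0, 0.0]
contact_force: [0.0, 1.1, 0.2]
opening: 0.405
finger_force: 0.0
```

Run:
```python
from h import *
D=Deck([.5358,.003],-.112)
d=snap("wrist","w11"); np.savez("last.npz",**d)
v,u=np.mgrid[0:260,0:560]; z=d["z_map"][:260].ravel(); uv=np.c_[u.ravel(),v.ravel()]
Rr,o=rays(d,uv,True); c=Rr@d["R"].T; X=o+Rr*(z/c[:,2])[:,None]; q=((X[:,:2]-D.o)@D.R)*1000; hs=hsv(d)[:260].reshape(-1,3)
y=(hs[:,0]>20)&(hs[:,0]<35)&(hs[:,1]>120)&(z>0)&(abs(X[:,2]-.035)<.006)&(q[:,1]<-40)
f=np.polyfit(q[y,0],q[y,1],1); print("arm",y.sum(),f.round(4))
for n,a,b in (("knob",20,110),("ball",-60,0)):
    k=(z>0)&(X[:,2]>.070)&(X[:,2]<.084)&(abs(q[:,1]+66)<20)&(q[:,0]>a)&(q[:,0]<b); print(n,k.sum(),q[k].mean(0).round(1))
b=(hs[:,0]>100)&(hs[:,0]<125)&(hs[:,1]>120)&(z>0)&(X[:,2]>.036)&(X[:,2]<.06)
for x in (-80,0,80):
    Y=X[b&(abs(q[:,0]-x)<30)]; c,s,a=rect(Y); print("rack",D.l(c).round(1),s.round(),round(a+.112,3),np.percentile(Y[:,2],98).round(4))
t=snap("top")
for b in blobs(t,(100,120,60),(125,255,255),15):
    w=rect(onplane(t,b,.034))
    if abs(w[0][1]+.38)<.1: print("box",w)
```

```text
arm 1000 [ 4.90000e-03 -6.32507e+01]
knob 224 [ 69.9 -62.1]
ball 229 [-28.5 -62.3]
rack [-79.6  10.8] [ 44. 149.] -0.008 0.0454
rack [ 0.1 16.7] [ 43. 133.] 0.001 0.0454
rack [79.7 16.8] [ 44. 132.] -0.001 0.0452
```

Run:
```python
from h import *
s=snap("scene"); t=snap("top")
for n,d,z in (("scene",s,.034),("top",t,.034)):
    for b in blobs(d,(100,100,50),(128,255,255),8):
        w=onplane(d,b,z).mean(0)
        if abs(w[1]+.38)<.12 and w[0]<.75: print(n,b.mean(0).round(),w.round(3))
a=cv2.resize(s["img"][120:290,200:400,::-1],None,fx=3,fy=3); cv2.imwrite("pics/c12.png",a)
```

```text
scene [349. 161.] [ 0.557 -0.356  0.034]
```

View pics/c12.png

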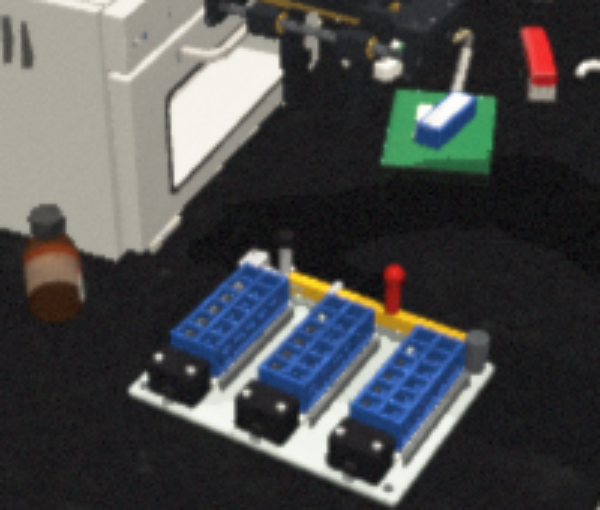

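The scene shows all three racks seated, the arm shut, the bolt thrown, the slide box flat on the notebook and the bottle upright. I'm handing in.

```bash
python3 -c "
from plant import r
print(r.finish_job())"
```

```text
the job is handed in; nothing more can be done
None
```

I handed the job in at about 56 s. By my last camera checks all three racks are flat in their own bays, the slide box is on the notebook, the arm is shut with the bolt thrown about 28 mm, and the bottle is standing; the hand-in returned no verdict, and I inferred the lever positions from the racks' height.

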